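# Fit the weighing platform and centre a parcel on the postal scale

## Task

Get the postal scale ready and put the parcel on it: lift the loose metal weighing platform out of its holder, lower its stem into the scale's round collar and, pressing only lightly so as not to overload the scale, turn it until the square end drops into the hidden square seat and the plate lies fully down on the collar. Then set the small parcel flat and centred on the platform so that no edge of it overhangs, and let go. Leave the stapler, the glue stick and the lidded box where they stand.

Things in the scene. Friction and masses are not known exactly. Their poses are not given: they have to be found in the camera images.
- scale: Grey postal scale, fixed to the desk. Housing 165 x 135 mm, 42 mm high, from 106 mm before (-x) to 60 mm behind (+x) the origin; black display at its -x end. A round collar, 52 mm outside diameter, stands up from it to 100 mm above the desk. Origin: on the collar's axis at desk level; z up.
- scale_head (a joint): How far the sprung collar with its seat is pressed down, in m: 0 unloaded, about 1 mm for every 3 N, and 13 mm at its stop. More than 11 mm (about 33 N) overloads the scale.
- collar_mouth (a point): Centre of the collar's top rim; axes as the scale's; sinks with scale_head. Bore: 28 mm diameter, 29 mm deep, then a steel seat with a square hole 20 mm wide, depth 17 mm. The seat does not turn under light pressure but stands at any angle about the vertical, unreported and not readable from the housing: feel for it by turning the platform (a quarter turn at most).
- platform: Loose weighing platform, 0.3 kg: aluminium plate 120 (x) x 64 (y) x 14 mm thick, 4 rubber strips on top, steel stem 44 mm long under its centre; at the start it lies level on the holder, stem inside. Origin: centre of the plate's underside, where the stem begins; z up. While the square end rests unengaged on the seat, the underside is 15 mm above the collar's rim; once engaged it drops onto the rim.
- stem_end (a point): Centre of the lower end of the platform's stem, 44 mm below the underside; axes as the platform's. The upper 28 mm of the stem is round, 26 mm diameter; the last 16 mm is square, 18 mm wide, sides parallel to the plate's. It enters the seat within about 6 degrees of any of four matching angles, 90 degrees apart.
- holder: Plain grey round cup, 50 mm diameter and 55 mm high, fixed to the desk, with a round bore of 35 mm that takes the stem. Origin: centre of its underside.
- parcel: Small closed cardboard parcel with plain paper tape, 100 mm (x) x 48 mm (y) x 46 mm high, 0.25 kg. Origin: centre of its underside; z up. Centred on the platform with its long side along the platform's, it leaves 10 mm free at each end and 8 mm at each side.
- stapler: Dark stapler, 130 x 34 x 48 mm, loose, a bystander. Origin: centre of its underside.
- glue_stick: Standing blue and white glue stick, 24 mm diameter, 92 mm high, loose, a bystander. Origin: centre of its underside.
- lid_box: Closed cream box with a lid, 77 x 113 x 55 mm, loose, behind the scale, a bystander. Origin: centre of its underside.
- parcel_c0 (a point): One of the parcel's four lower corners (+x, +y).
- parcel_c1 (a point): One of the parcel's four lower corners (+x, -y).
- parcel_c2 (a point): One of the parcel's four lower corners (-x, -y).
- parcel_c3 (a point): One of the parcel's four lower corners (-x, +y).
Things that resemble listed ones, but are neither listed nor needed, are in the scene too. Leave any purple look-alike of the parcel alone. What is shaped like the platform but red is not meant.

How it is judged:
On the way:
1. the platform's plate lies fully down on the scale's collar (z of platform in the frame of collar_mouth between -0.003 and 0.003 m and horizontal distance between platform and collar_mouth below 0.004 m and angle between platform's own z axis and vertical below 0.05 rad), for 0.2 s.
At the end, for the whole second after the job is handed in: The plate lies on the scale's collar (within 3 mm in height, 4 mm off-axis, 0.05 rad level); the parcel lies flat on it (within 4 mm, 0.06 rad), all four lower corners inside the plate's outline (1 mm tolerance); all at rest and released (all of step 1 and x of parcel_c0 in the frame of platform between -0.061 and 0.061 m and y of parcel_c0 in the frame of platform between -0.033 and 0.033 m and x of parcel_c1 in the frame of platform between -0.061 and 0.061 m and y of parcel_c1 in the frame of platform between -0.033 and 0.033 m and x of parcel_c2 in the frame of platform between -0.061 and 0.061 m and y of parcel_c2 in the frame of platform between -0.033 and 0.033 m and x of parcel_c3 in the frame of platform between -0.061 and 0.061 m and y of parcel_c3 in the frame of platform between -0.033 and 0.033 m and z of parcel in the frame of platform between 0.01 and 0.018 m and angle between parcel's own z axis and vertical below 0.06 rad and linear speed of each of parcel, platform below 0.02 m/s); the robot touches nothing.
It fails at once if the scale is overloaded: its head pressed down by over 11 mm (about 33 N) (value of joint scale_head above 0.011 m).
It fails at once if the stapler is shifted more than 25 mm or tipped over (distance of stapler from where it was at the start of the episode above 0.025 m or angle between stapler's own z axis and vertical above 0.5 rad).
It fails at once if the glue stick is shifted more than 25 mm or tipped over (distance of glue_stick from where it was at the start of the episode above 0.025 m or angle between glue_stick's own z axis and vertical above 0.5 rad).
It fails at once if the lidded box is shifted more than 25 mm or tipped over (distance of lid_box from where it was at the start of the episode above 0.025 m or angle between lid_box's own z axis and vertical above 0.5 rad).
It also fails if it takes over 58 s, if anything falls off the work surface, if the arm or the gripper's body presses on something with over 40 N, if the wrist force passes 120 N, or if a joint passes its speed limit or range.

## Robot

A 7-joint arm with a two-finger parallel gripper is mounted at the origin on a cart in front of the work surface, level with it; the furniture and walls round the work are solid. World frame = base frame: x ahead of the robot, y to its left, z up, the work surface at z = 0. Lengths are in m, angles in rad, forces in N, time in s.
With the tool pointing down it reaches from about 0.425 to 0.95 m from the base axis. Payload 4.7 kg.
Tool frame: the origin (TCP) lies on the front face of the gripper's body, between the roots of the fingers; the fingertips stand 73 mm ahead of it and the grasp point (between the pads) lies 54 mm ahead of it; y points along the fingers, z is the direction in which the jaws open and shut, and the axes are right-handed (so a half turn about y gives the same grasp; the last joint's range is limited). The gripper opens to 85 mm and grips with 20 to 120 N. Pads are 22 mm wide; open, the fingers measure 114 mm over their backs; the gripper's body (76 mm by 85 mm) begins 54 mm behind the grasp point. The pads swing forward as they close: fully open they stand 13 mm farther back than shut.
Start: joints at [-1.356, 0.469, -0.049, 1.532, 0.024, 1.141, -0.082], TCP at [0.163, 0.655, 0.304] pointing down, gripper open.
Joint ranges: [-2.59, 2.59], [-0.33, 1.99], [-1.39, 1.29], [0.1, 2.45], [-1.04, 4.18], [0.21, 1.99], [-2.66, 2.66]. Speed limits (rad/s): [2.57, 2.57, 3.14, 3.14, 3.14, 3.14, 3.14].

## Interface

Orientations are given as a rotation vector (axis times angle).
In Python, from workcell import ctrl, vision gives the robot as it stands.
- The arm moves only by the tool jog_arm, never from a script. Its argument "steps" is a list of rows, each an object with "slide": the shift along the tool's x, y, z in mm, a list of three; "rotation": the turn, a rotation vector about the tool's x, y, z in rad, a list of three. In form: [{"slide": [x, y, z], "rotation": [rx, ry, rz]}, ...]. A call has 1 to 12 rows; each row shifts and turns the commanded pose from where the row before left it, along the tool's axes as they then stand; what a row does not reach is not made up. A row lasts 1/10 s, in which the tool goes at most 50 mm and 8.59 degrees, less where a joint would pass 70% of its speed; a pose out of reach is approached as far as the arm can. A call is refused whole if a number of a shift passes 50 or a number of a turn 0.15, either way. A call with a gripper value outside its range is refused whole. "fingers" is the finger opening in mm, from 0 to 85.4, set as the call begins (left out, the last holds). The fingers move at their own pace and stop on an object; "force" is the grip in N (left out, the last holds). Time passes only in rows, so rows that do not move let the fingers close. It gives the time, the measured TCP pose, the force and the opening at its end, in the units of the state.
- ctrl.read_state(): the state, without advancing time (a new reading comes with each control period).
- vision.get_image(name): name is "scene" or "top" or "wrist"; returns the picture (400x640x3 uint8, red, green, blue); there is no depth.
- vision.get_calibration(name): a dict with "fx", "fy", "cx", "cy" (pixels), "R" (3x3) and "t" (3): a world point X has camera coordinates R X + t. Camera axes: x right, y down, z forward; pixel columns grow to the right and rows downward; lengths in m; the calibration is good to about 2 mm. A picture is of the moment at which its call begins: read the wrist's pose just before it. get_calibration takes no time and is no camera call; for the wrist camera it gives the pose at the moment of the call.
- ctrl.close_job(): hands the job in, once; it reports no verdict.
The state is a dict: "time": time; "q": joint angles; "qvel": joint speeds; "effort": joint torques, N m; "eef_pos": TCP position; "tool_rot": TCP orientation; "ft_force": force on the tool from outside, world axes, zero at the start; "wrist_torque": the same for the moment, N m; "finger_gap": finger opening in m.
Only numpy, scipy, OpenCV 4.12 (cv2) and the standard library are available. Lean on these libraries where they do the work, as an engineer would, in place of code of your own. Each camera call takes 0.05 s, during which the arm holds its last target.

## Working session

There is one attempt and no reset: what is moved stays moved. The work goes in short steps, Python scripts to look and compute and a tool call to move; the robot and the scene stay as the last step left them, time stands still between calls to the robot, and variables do not carry over. Pictures are saved under pics/ and viewed, and the job is handed in when it is done.

Besides the shell and the picture viewer there is one more tool, called after "Emit:" as name(argument=value, ...) on one line, values as JSON. jog_arm: Moves the arm, as the interface text tells. Its arguments: {"type":"object","properties":{"steps":{"type":"array","items":{"type":"object","properties":{"slide":{"type":"array","items":{"type":"number"}},"rotation":{"type":"array","items":{"type":"number"}}}}},"fingers":{"type":"number"},"force":{"type":"number"}},"required":["steps"]}

```bash
mkdir -p pics
python3 - <<'E'
from workcell import ctrl, vision
import cv2,json
for n in ["scene","top"]:
    im=vision.get_image(n); cv2.imwrite(f"pics/{n}0.png",im[:,:,::-1])
    c=vision.get_calibration(n); print(n,c)
s=ctrl.read_state(); print(s)
E
```

```text
scene {'fx': 512.6076159567048, 'fy': 512.6076159567048, 'cx': 320.934122057086, 'cy': 198.80328710930132, 'R': array([[-0.8793637 , -0.47611175, -0.00609007],
       [-0.35729824,  0.66826514, -0.65250262],
       [ 0.31473394, -0.57161114, -0.757762  ]]), 't': array([0.44619497, 0.2861333 , 1.64341071])}
top {'fx': 417.14275399222777, 'fy': 417.14275399222777, 'cx': 320.01518907856916, 'cy': 199.63162981874166, 'R': array([[-6.58006069e-02, -9.97832790e-01,  5.43849664e-05],
       [-9.75587570e-01,  6.43222342e-02, -2.09979866e-01],
       [ 2.09521297e-01, -1.38698599e-02, -9.77705709e-01]]), 't': array([-0.02612062,  0.57565782,  1.34377632])}
{'time': 0.1, 'q': array([-1.35590156,  0.46936799, -0.04860278,  1.53358927,  0.02412539,
        1.14101078, -0.08230756]), 'qvel': array([ 0.00049444, -0.00229385,  0.00106822, -0.00337495,  0.00176733,
       -0.00121135, -0.00049399]), 'effort': array([ 3.79655630e-04, -5.11513424e+01, -4.73209948e-02, -2.38388622e+01,
        1.07597967e-02,  4.37346840e-03, -2.45654991e-05]), 'eef_pos': array([0.16282186, 0.65464979, 0.30295515]), 'tool_rot': array([-1.56409784,  0.19151246, -0.19129991]), 'ft_force': array([ 1.11617345, -0.3835461 , -1.17429127]), 'wrist_torque': array([-0.03778719, -0.03069033, -0.00346288]), 'finger_gap': 0.08554892153009448}
```

View pics/scene0.png

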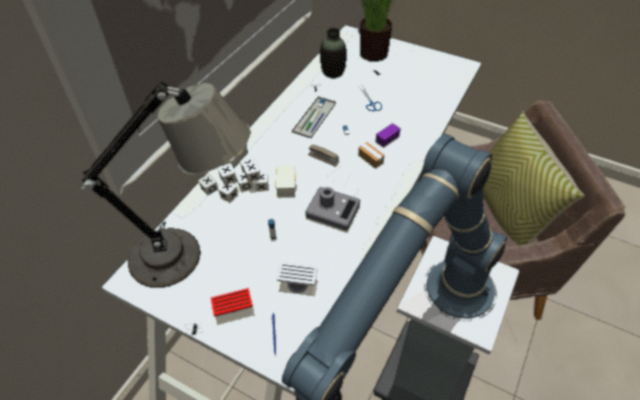

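View pics/top0.png

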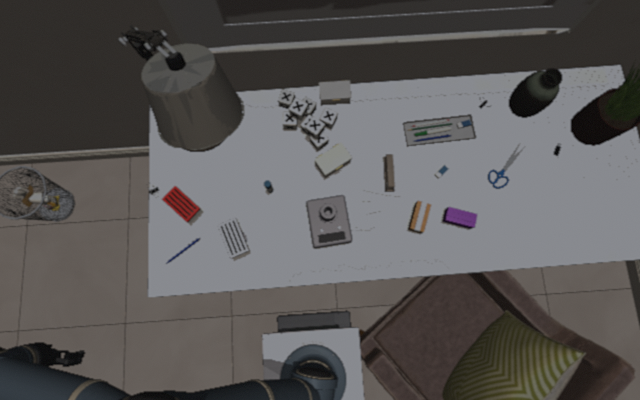

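```bash
cat > h.py <<'E'
import numpy as np, cv2
from workcell import ctrl, vision
def ray(c,u,v,z):
    K=np.array([[c['fx'],0,c['cx']],[0,c['fy'],c['cy']],[0,0,1]])
    R=np.array(c['R']);t=np.array(c['t'])
    d=R.T@np.linalg.inv(K)@np.array([u,v,1.]); o=-R.T@t
    return o+d*(z-o[2])/d[2]
def proj(c,X):
    p=np.array(c['R'])@np.asarray(X,float)+np.array(c['t'])
    return np.array([c['fx']*p[0]/p[2]+c['cx'],c['fy']*p[1]/p[2]+c['cy']])
def crop(src,u0,v0,w,h,k,dst):
    im=cv2.imread(src)[v0:v0+h,u0:u0+w]; cv2.imwrite(dst,cv2.resize(im,None,fx=k,fy=k,interpolation=cv2.INTER_CUBIC))
E
python3 - <<'E'
from h import *
crop('pics/top0.png',150,150,160,120,5,'pics/t_a.png')
crop('pics/top0.png',300,130,160,120,5,'pics/t_b.png')
c=vision.get_calibration('top'); print(np.round(-np.array(c['R']).T@c['t'],3))
print(ray(c,331,213,0.1),ray(c,234,238,.07),ray(c,420,217,.046))
E
```

```text
[ 0.278 -0.044  1.435]
[ 0.51766669 -0.09608913  0.1       ] [0.4608683  0.22628767 0.07      ] [ 0.49391056 -0.39691107  0.046     ]
```

View pics/t_a.png

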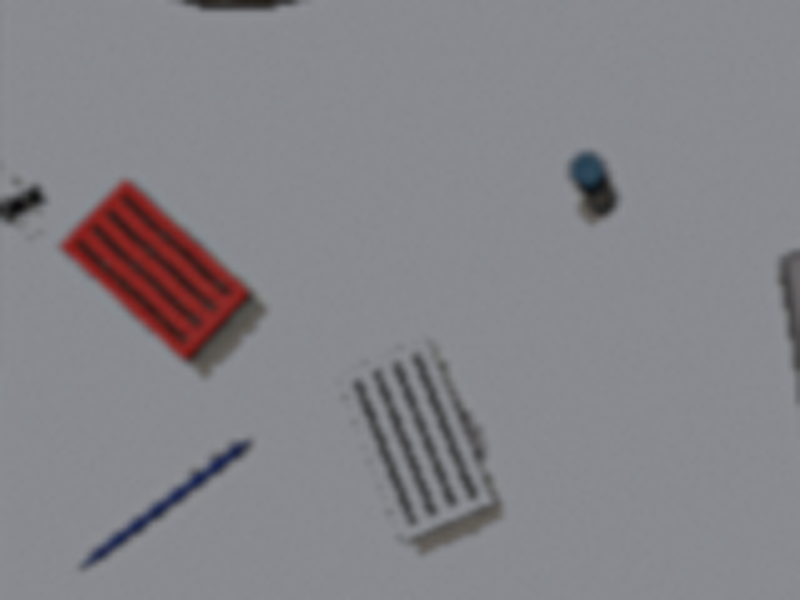

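View pics/t_b.png

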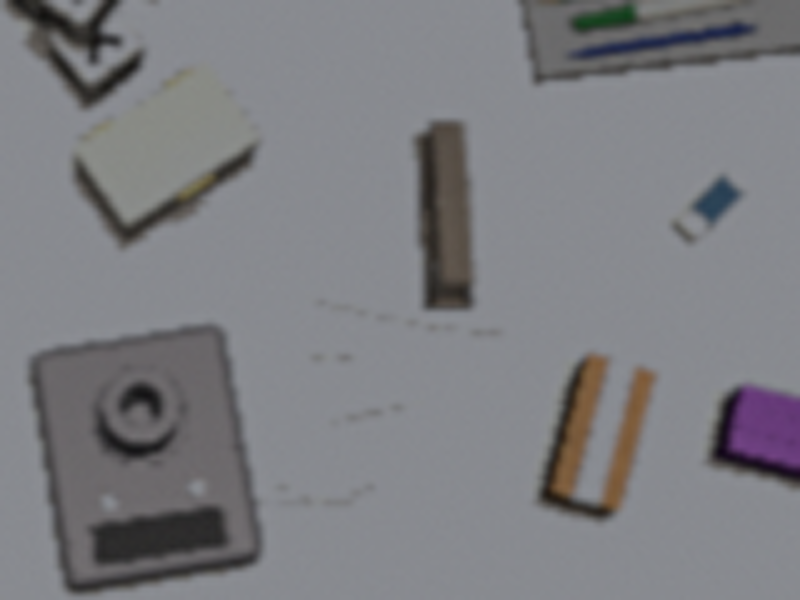

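```bash
cat >> h.py <<'E'
from scipy.spatial.transform import Rotation as Rn
def cur():
    s=ctrl.read_state(); return s,np.array(s['eef_pos']),Rn.from_rotvec(s['tool_rot'])
def plan(target,jawyaw=None,p=None,R=None):
    """translation in tool axes now (mm), then turn about tool y so jaw axis (z) is at jawyaw mod pi"""
    if p is None: s,p,R=cur(); 
    M=R.as_matrix(); print('pos',np.round(p,4),'toolx',np.round(M[:,0],3),'y',np.round(M[:,1],3),'z',np.round(M[:,2],3))
    if jawyaw is not None:
        # desired frame candidates
        for k in (0,1):
            a=jawyaw+k*np.pi; z=np.array([np.cos(a),np.sin(a),0]); y=np.array([0,0,-1.]); x=np.cross(y,z)
            D=np.stack([x,y,z],1); rv=(R.inv()*Rn.from_matrix(D)).as_rotvec(); print('rot local',np.round(rv,4))
    d=np.asarray(target)-p; print('slide local mm',np.round(M.T@d*1000,1))
E
python3 - <<'E'
from h import *
c=vision.get_calibration('top')
f=lambda q,z: ray(c,q[0]/5+150,q[1]/5+150,z)
P=[f(q,.07) for q in [(358,383),(410,523),(472,497),(420,355)]]
ctr=np.mean(P,0); d=(P[0]-P[1])+(P[3]-P[2]); print(np.round(P,3),ctr,np.arctan2(d[1],d[0]))
g=lambda q,z: ray(c,q[0]/5+300,q[1]/5+130,z)
Q=[g(q,.046) for q in [(588,353),(655,370),(615,513),(555,493)]]
print(np.round(Q,3),np.mean(Q,0)); d=(Q[0]-Q[3])+(Q[1]-Q[2]); print('parcel yaw',np.arctan2(d[1],d[0]))
print('collar',g((140,412),.1))
for n,q,z in [('glue',(0,0),0)]: pass
print('stapler',g((448,212),.048),'glue',f((588,168),.092))
s,p,R=cur(); plan([ctr[0],ctr[1],.30],None)
print(vision.get_calibration('wrist'))
im=vision.get_image('wrist');cv2.imwrite('pics/w0.png',im[:,:,::-1])
E
```

```text
[[0.501 0.266 0.07 ]
 [0.407 0.234 0.07 ]
 [0.421 0.193 0.07 ]
 [0.517 0.225 0.07 ]] [0.4617625  0.22964046 0.07      ] 0.32447713571662345
[[ 0.551 -0.395  0.046]
 [ 0.536 -0.439  0.046]
 [ 0.441 -0.401  0.046]
 [ 0.457 -0.362  0.046]] [ 0.49598747 -0.39942912  0.046     ]
parcel yaw -0.36193466661059087
collar [ 0.52028494 -0.08649796  0.1       ]
stapler [ 0.65555702 -0.30988568  0.048     ] glue [0.63183497 0.10653579 0.092     ]
pos [0.1628 0.6546 0.303 ] toolx [ 0.97  -0.241  0.   ] y [-0.    -0.002 -1.   ] z [ 0.241  0.97  -0.002]
slide local mm [ 392.7    3.6 -340.3]
{'fx': 311.17626367656476, 'fy': 311.17626367656476, 'cx': 322.4914565797085, 'cy': 201.298608843474, 'R': array([[ 0.24212188,  0.97024497, -0.00130424],
       [ 0.92524216, -0.23048649,  0.30133523],
       [ 0.29206838, -0.07416659, -0.95351737]]), 't': array([-0.67413279, -0.03847011,  0.37840922])}
```

View pics/w0.png

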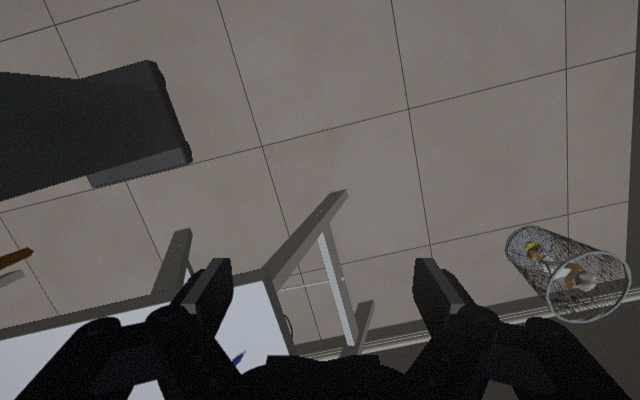

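Emit:
jog_arm(steps=[{"slide": [32, 0, -28], "rotation": [0, 0, 0]}, {"slide": [32, 0, -28], "rotation": [0, 0, 0]}, {"slide": [32, 0, -28], "rotation": [0, 0, 0]}, {"slide": [32, 0, -28], "rotation": [0, 0, 0]}, {"slide": [32, 0, -28], "rotation": [0, 0, 0]}, {"slide": [32, 0, -28], "rotation": [0, 0, 0]}, {"slide": [32, 0, -28], "rotation": [0, 0, 0]}, {"slide": [32, 0, -28], "rotation": [0, 0, 0]}, {"slide": [32, 0, -28], "rotation": [0, 0, 0]}, {"slide": [32, 0, -28], "rotation": [0, 0, 0]}, {"slide": [32, 0, -28], "rotation": [0, 0, 0]}, {"slide": [32, 0, -28], "rotation": [0, 0, 0]}], fingers=85.4)

```text
time: 1.35
eef_pos: [0.455, 0.2347, 0.3039]
tool_rot: [-1.562, 0.191, -0.191]
ft_force: [-0.2, 0.4, -0.4]
finger_gap: 0.0854
```

Emit:
jog_arm(steps=[{"slide": [0, 0, 0], "rotation": [0, -0.142, 0]}, {"slide": [0, 0, 0], "rotation": [0, -0.142, 0]}, {"slide": [0, 0, 0], "rotation": [0, -0.142, 0]}, {"slide": [0, 0, 0], "rotation": [0, -0.142, 0]}, {"slide": [0, 20, 0], "rotation": [0, 0, 0]}, {"slide": [0, 20, 0], "rotation": [0, 0, 0]}, {"slide": [0, 0, 0], "rotation": [0, 0, 0]}])

```text
time: 2.05
eef_pos: [0.453, 0.2354, 0.2614]
tool_rot: [-1.558, -0.25, 0.259]
ft_force: [-0.5, 0.0, -0.2]
finger_gap: 0.0853
```

Run:
```python
from h import *
c=vision.get_calibration('wrist')
im=vision.get_image('wrist');cv2.imwrite('pics/w1.png',im[:,:,::-1]); np.save('w1.npy',c,allow_pickle=True)
plan([.4618,.2296,.15],1.895)
print(-np.array(c['R']).T@c['t'], proj(c,[.4618,.2296,.069]))
```

```text
pos [0.4538 0.2359 0.2629] toolx [ 0.948  0.318 -0.003] y [-0.003 -0.002 -1.   ] z [-0.318  0.948 -0.001]
rot local [ 0.0007 -0.0001 -0.003 ]
rot local [4.6000e-03 3.1415e+00 1.1000e-03]
slide local mm [  5.9 112.9  -8.4]
[0.38049695 0.21095486 0.33047825] [313.47125516 203.41092494]
```

View pics/w1.png

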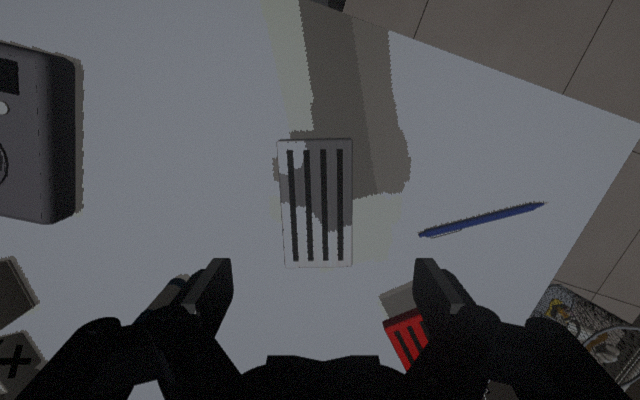

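```bash
cp pics/w1.png /tmp
python3 - <<'E'
from h import *
crop('pics/w1.png',260,125,120,155,5,'pics/w1c.png')
im=cv2.imread('pics/w1c.png');cv2.imwrite('pics/w1c.png',cv2.resize(im,None,fx=.77,fy=.77,interpolation=cv2.INTER_AREA))
E
```

```text
(no output)
```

View pics/w1c.png

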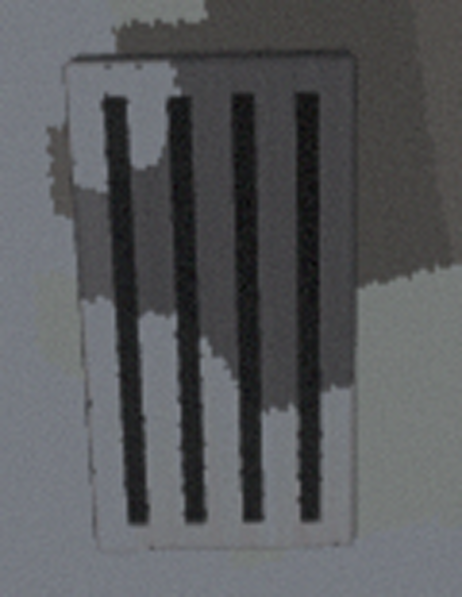

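```bash
cat >> h.py <<'E'
from scipy.optimize import least_squares
def fit(c,pix,obj,z,x0):
    pix=np.array(pix,float);obj=np.array(obj,float)
    def r(v):
        C,S=np.cos(v[2]),np.sin(v[2])
        return np.concatenate([proj(c,[v[0]+C*a-S*b,v[1]+S*a+C*b,z])-q for (a,b),q in zip(obj,pix)])
    s=least_squares(r,x0,x_scale=[.01,.01,.1]); print('fit',np.round(s.x,4),'res px',np.round(s.fun.reshape(-1,2),1).tolist()); return s.x
E
python3 - <<'E'
from h import *
c=np.load('w1.npy',allow_pickle=True).item()
pix=[(260+u/3.85,125+v/3.85) for u,v in [(70,58),(355,56),(352,545),(98,548)]]
P=[ray(c,*q,.069) for q in pix]; print(np.round(P,4))
# TL is near robot(-x) ; image left = -y
v=fit(c,pix,[(-.06,-.032),(-.06,.032),(.06,.032),(.06,-.032)],.069,[.46,.23,.32])
plan([v[0],v[1],.135],v[2]+np.pi/2)
E
```

```text
[[0.4187 0.1848 0.069 ]
 [0.3988 0.2428 0.069 ]
 [0.5097 0.2828 0.069 ]
 [0.5303 0.2241 0.069 ]]
fit [0.4646 0.2337 0.3404] res px [[-1.5, -0.4], [1.7, -1.2], [0.8, 1.1], [-1.1, 1.3]]
pos [0.4538 0.2359 0.2629] toolx [ 0.948  0.318 -0.003] y [-0.003 -0.002 -1.   ] z [-0.318  0.948 -0.001]
rot local [ 0.0007 -0.0163 -0.003 ]
rot local [4.6000e-03 3.1253e+00 1.0000e-03]
slide local mm [ 10.  127.9  -5.5]
```

Emit:
jog_arm(steps=[{"slide": [5, 10, -3], "rotation": [0, -0.008, -0.003]}, {"slide": [5, 20, -2.5], "rotation": [0, -0.008, 0]}, {"slide": [0, 20, 0]}, {"slide": [0, 20, 0]}, {"slide": [0, 20, 0]}, {"slide": [0, 0, 0]}, {"slide": [0, 0, 0]}])

```text
schema error: expected keys slide, rotation
```

Run:
```python
from h import *
c=vision.get_calibration('wrist')
im=vision.get_image('wrist');cv2.imwrite('pics/w2.png',im[:,:,::-1]); np.save('w2.npy',c,allow_pickle=True)
plan([.4646,.2337,.112],1.911)
```

```text
pos [0.4544 0.2363 0.264 ] toolx [ 0.948  0.319 -0.001] y [-0.001 -0.    -1.   ] z [-0.319  0.948 -0.   ]
rot local [ 0.0001 -0.016  -0.0006]
rot local [9.0000e-04 3.1256e+00 2.0000e-04]
slide local mm [  8.9 152.   -5.7]
```

View pics/w2.png

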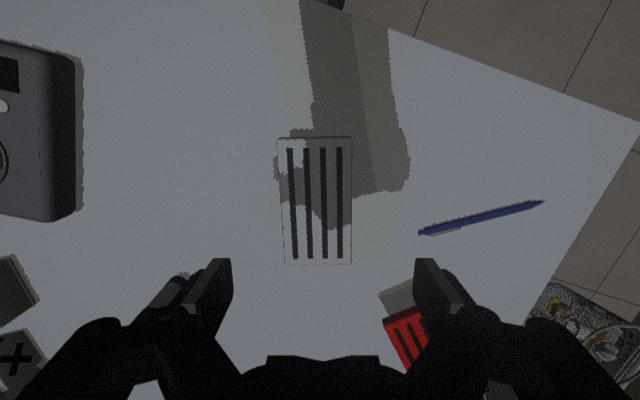

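Emit:
jog_arm(steps=[{"slide": [5, 10, -3], "rotation": [0, -0.008, 0]}, {"slide": [4, 20, -2.5], "rotation": [0, -0.008, 0]}, {"slide": [0, 20, 0], "rotation": [0, 0, 0]}, {"slide": [0, 20, 0], "rotation": [0, 0, 0]}, {"slide": [0, 12, 0], "rotation": [0, 0, 0]}, {"slide": [0, 0, 0], "rotation": [0, 0, 0]}])

```text
time: 2.75
eef_pos: [0.4643, 0.2336, 0.1806]
tool_rot: [-1.555, -0.265, 0.269]
ft_force: [-0.5, -0.2, 0.8]
finger_gap: 0.0855
```

Run:
```python
from h import *
c=vision.get_calibration('wrist')
im=vision.get_image('wrist');cv2.imwrite('pics/w2.png',im[:,:,::-1]); np.save('w2.npy',c,allow_pickle=True)
plan([.4646,.2337,.112],1.911)
```

```text
pos [0.4649 0.234  0.1817] toolx [ 0.943  0.334 -0.001] y [-0.001 -0.    -1.   ] z [-0.334  0.943 -0.   ]
rot local [ 0.0001  0.     -0.0006]
rot local [-1.0000e-03 -3.1415e+00 -2.0000e-04]
slide local mm [-0.3 69.7 -0.2]
```

View pics/w2.png

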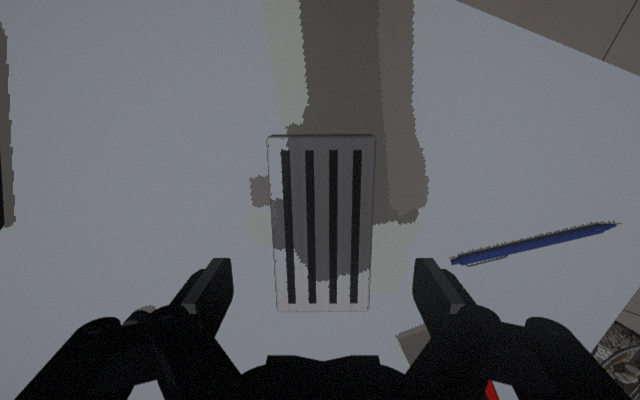

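Run:
```python
from h import *
c=np.load('w2.npy',allow_pickle=True).item()
for z in (.064,.069):
  v=fit(c,[(268,136),(375,136),(369,311),(277,311)],[(-.06,-.032),(-.06,.032),(.06,.032),(.06,-.032)],z,[.46,.23,.32])
```

```text
fit [0.466  0.2338 0.3456] res px [[-1.0, 0.8], [1.2, 0.1], [-0.5, -0.9], [0.2, -0.4]]
fit [0.4646 0.2333 0.3456] res px [[-2.6, -1.0], [2.8, -1.7], [0.6, 1.9], [-0.9, 2.4]]
```

Emit:
jog_arm(steps=[{"slide": [0, 20, 0], "rotation": [0, -0.005, 0]}, {"slide": [0, 20, 0], "rotation": [0, 0, 0]}, {"slide": [0, 20, 0], "rotation": [0, 0, 0]}, {"slide": [0, 12, 0], "rotation": [0, 0, 0]}, {"slide": [0, 0, 0], "rotation": [0, 0, 0]}])

```text
time: 3.3
eef_pos: [0.4645, 0.2339, 0.1093]
tool_rot: [-1.554, -0.27, 0.272]
ft_force: [-1.0, -1.0, -0.2]
finger_gap: 0.0853
```

Emit:
jog_arm(steps=[{"slide": [0, 0, 0], "rotation": [0, 0, 0]}, {"slide": [0, 0, 0], "rotation": [0, 0, 0]}, {"slide": [0, 0, 0], "rotation": [0, 0, 0]}, {"slide": [0, 0, 0], "rotation": [0, 0, 0]}, {"slide": [0, 0, 0], "rotation": [0, 0, 0]}], fingers=40, force=40)

```text
time: 3.8
eef_pos: [0.4656, 0.2344, 0.1112]
tool_rot: [-1.553, -0.273, 0.269]
ft_force: [0.0, -0.8, 6.2]
finger_gap: 0.0634
```

Run:
```python
from h import *
c=vision.get_calibration('wrist')
im=vision.get_image('wrist');cv2.imwrite('pics/w3.png',im[:,:,::-1]); np.save('w3.npy',c,allow_pickle=True)
s,p,R=cur();print(s['finger_gap'],p,s['ft_force'],s['wrist_torque'])
```

```text
0.06370816988244705 [0.46559292 0.23437211 0.11121338] [-0.01869617 -0.55945227  5.73129811] [-0.06475505  0.11852892  0.04421297]
```

View pics/w3.png

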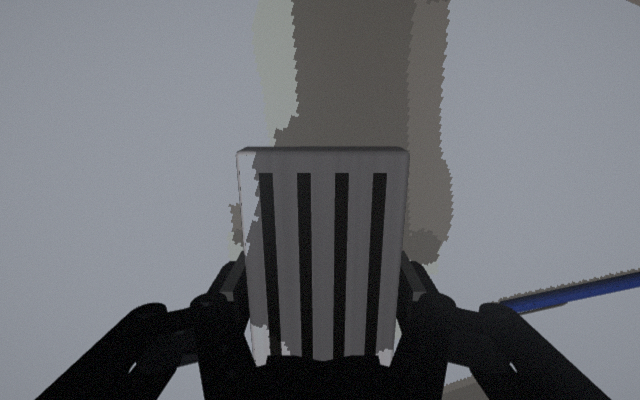

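Emit:
jog_arm(steps=[{"slide": [0, -5, 0], "rotation": [0, 0, 0]}, {"slide": [0, -10, 0], "rotation": [0, 0, 0]}, {"slide": [0, -20, 0], "rotation": [0, 0, 0]}, {"slide": [0, -20, 0], "rotation": [0, 0, 0]}, {"slide": [0, -30, 0], "rotation": [0, 0, 0]}, {"slide": [0, -35, 0], "rotation": [0, 0, 0]}, {"slide": [0, 0, 0], "rotation": [0, 0, 0]}, {"slide": [0, 0, 0], "rotation": [0, 0, 0]}], force=60)

```text
time: 4.65
eef_pos: [0.4645, 0.2339, 0.2305]
tool_rot: [-1.553, -0.272, 0.27]
ft_force: [-0.3, -0.4, -3.0]
finger_gap: 0.0629
```

Run:
```python
from h import *
c=vision.get_calibration('wrist')
im=vision.get_image('wrist');cv2.imwrite('pics/w4.png',im[:,:,::-1]); np.save('w4.npy',c,allow_pickle=True)
im=vision.get_image('scene');cv2.imwrite('pics/s4.png',im[:,:,::-1])
crop('pics/s4.png',240,160,160,120,5,'pics/s4c.png')
s,p,R=cur();print(s['finger_gap'],p,s['ft_force'],s['wrist_torque'],s['q']); np.save('w4p.npy',[*p,*s['tool_rot']])
plan([.52,-.0865,.23])
```

```text
0.06296423408186619 [0.46368751 0.23348259 0.22870476] [-0.16133724  0.90948617 -4.34551217] [ 0.03292353 -0.00415808  0.01569845] [-0.62117281  0.30039221  0.08900174  1.98493411 -0.03479679  0.86058778
  1.40276945]
pos [0.4637 0.2335 0.2287] toolx [ 0.941  0.339 -0.003] y [-0.003 -0.001 -1.   ] z [-0.339  0.941 -0.   ]
slide local mm [ -55.3   -1.  -320.2]
```

View pics/w4.png

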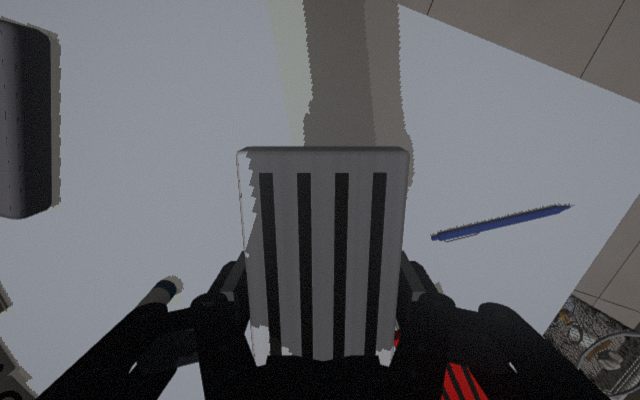

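View pics/s4c.png

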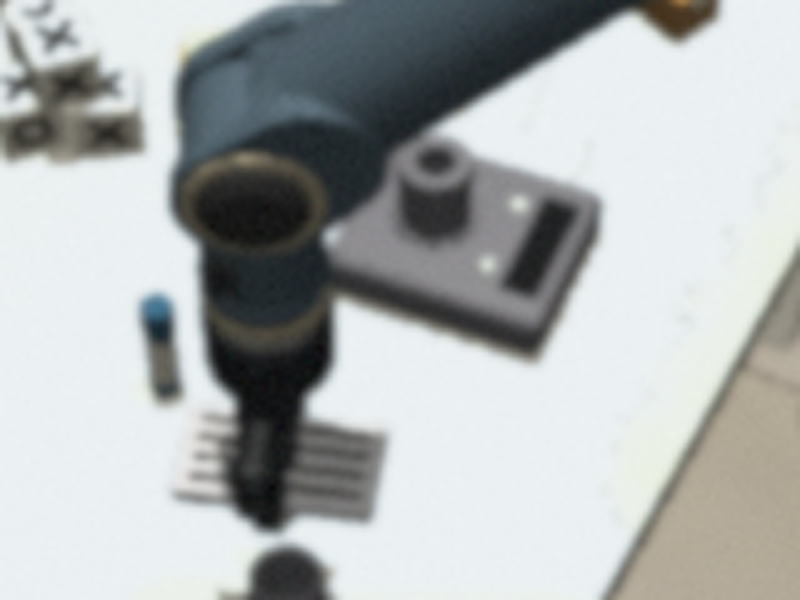

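Run:
```python
from h import *
crop('pics/w4.png',230,140,190,140,4,'pics/w4c.png')
```

```text
(no output)
```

View pics/w4c.png

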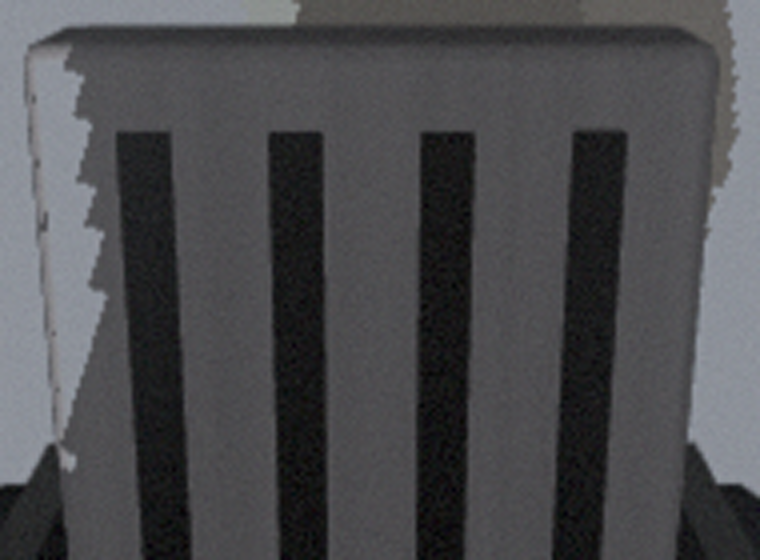

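Emit:
jog_arm(steps=[{"slide": [0, -5, -25], "rotation": [0, 0, 0]}, {"slide": [-2, -5, -28], "rotation": [0, 0, 0]}, {"slide": [-7, 0, -28], "rotation": [0, 0, 0]}, {"slide": [-7, 0, -28], "rotation": [0, 0, 0]}, {"slide": [-7, 0, -28], "rotation": [0, 0, 0]}, {"slide": [-7, 0, -28], "rotation": [0, 0, 0]}, {"slide": [0, 0, -10], "rotation": [0, 0, 0]}, {"slide": [0, 0, 0], "rotation": [0, 0, 0]}])

```text
time: 5.55
eef_pos: [0.4955, 0.0577, 0.2388]
tool_rot: [-1.555, -0.267, 0.27]
ft_force: [-0.2, -1.0, -3.7]
finger_gap: 0.0633
```

Run:
```python
from h import *
c=vision.get_calibration('wrist')
im=vision.get_image('wrist');cv2.imwrite('pics/w5.png',im[:,:,::-1]); np.save('w5.npy',c,allow_pickle=True)
s,p,R=cur();print(s['finger_gap'],p,s['ft_force'],s['wrist_torque'],s['q'])
plan([.52,-.0865,.23]); print(proj(c,[.52,-.0865,.1]))
```

```text
0.06330005731335561 [0.49539985 0.05940679 0.23896129] [-0.35340561  1.3729829  -2.94510255] [ 0.00242089 -0.0014611  -0.018847  ] [-0.35056372  0.2561239   0.1738276   2.02312915 -0.05804542  0.86874128
  1.77053527]
pos [0.4954 0.0594 0.239 ] toolx [ 0.941  0.338 -0.002] y [-0.002  0.    -1.   ] z [-0.338  0.941  0.001]
slide local mm [ -26.1    8.9 -145.7]
[112.64581139 182.4619899 ]
```

View pics/w5.png

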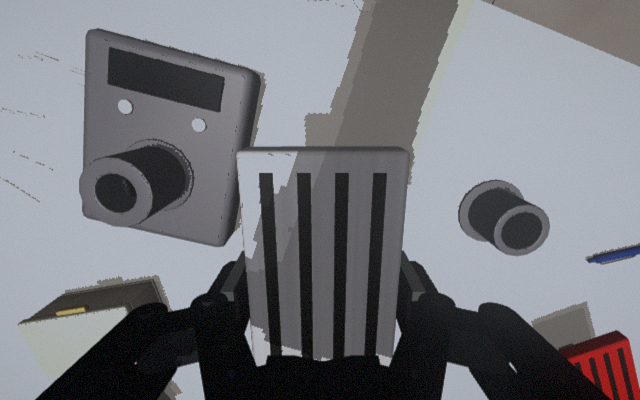

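Run:
```python
from h import *
crop('pics/w5.png',70,130,160,110,5,'pics/w5c.png')
crop('pics/w2.png',255,125,130,195,3,'pics/w2c.png')
c=np.load('w1.npy',allow_pickle=True).item()
pix=[(260+u/3.85,125+v/3.85) for u,v in [(103,97),(319,94),(321,521),(128,523)]]
for z in (.0645,.069):
    P=np.array([ray(c,*q,z) for q in pix]);print(P.mean(0),[np.linalg.norm(P[i]-P[(i+1)%4]) for i in range(4)])
```

```text
[0.46665174 0.23405323 0.0645    ] [np.float64(0.04776786809328033), np.float64(0.10500077854202208), np.float64(0.04768311326171335), np.float64(0.10490701740603417)]
[0.46519411 0.23366244 0.069     ] [np.float64(0.04695969897030715), np.float64(0.10322430430331207), np.float64(0.046876378078344896), np.float64(0.10313212948168272)]
```

View pics/w5c.png

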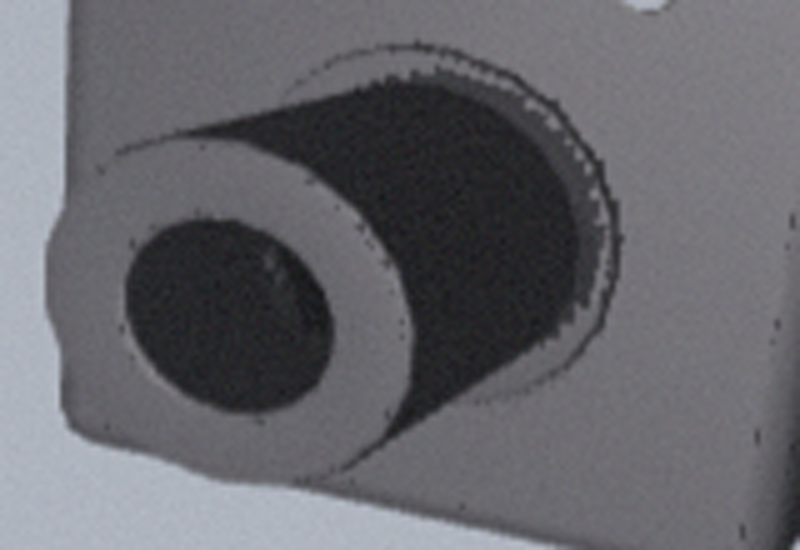

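View pics/w2c.png

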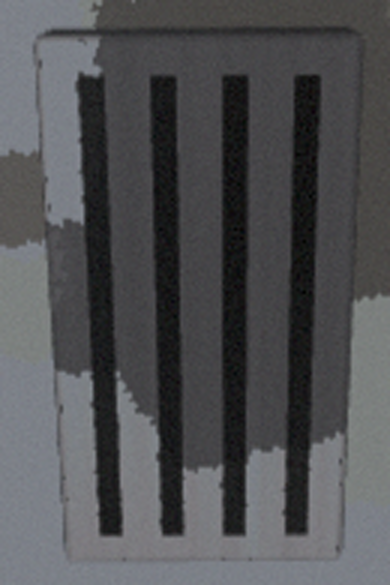

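```bash
cat >> h.py <<'E'
def circ(c,pts,z,x0,fixr=None):
    P=np.array([ray(c,*q,z)[:2] for q in pts])
    f=(lambda v:np.hypot(*(P-v[:2]).T)-(v[2] if fixr is None else fixr))
    s=least_squares(f,x0); print('circ',np.round(s.x,4),np.round(s.fun*1000,1)); return s.x
E
python3 - <<'E'
from h import *
c=np.load('w5.npy',allow_pickle=True).item()
k=lambda L:[(70+u/5,130+v/5) for u,v in L]
b=k([(125,290),(163,235),(210,218),(265,235),(310,272),(333,335),(310,390),(258,413),(200,398),(150,360)])
o=k([(413,345),(400,265),(350,210),(205,138),(47,270),(405,410),(350,465),(280,483)])
circ(c,b,.1,[.52,-.087,.014]); circ(c,o,.1,[.52,-.087,.026])
# holder in w5
# plate in tool from w4
c4=np.load('w4.npy',allow_pickle=True).item(); q=np.load('w4p.npy'); p=q[:3];R=Rn.from_rotvec(q[3:]).as_matrix()
def fitp(c,p,R,pix,obj):
    # plate pose in tool: x,h(along tool y to top face),zoff,yaw about tool y
    def r(v):
        out=[]
        for (a,bb),qq in zip(obj,pix):
            C,S=np.cos(v[3]),np.sin(v[3])
            X=R@np.array([v[0]+C*a+S*bb, v[1], v[2]-S*a+C*bb])+p
            out.append(proj(c,X)-qq)
        return np.concatenate(out)
    s=least_squares(r,[0,.045,0,0],x_scale=[.01,.01,.01,.1]); print('tool plate',np.round(s.x,4),np.round(s.fun.reshape(-1,2),1).tolist())
pix=[(230+u/4,140+v/4) for u,v in [(117,132),(626,132)]]
# points along strip outer edges lower: width only
L=.052;a=.02375
pix+=[]
fitp(c4,p,R,[(230+u/4,140+v/4) for u,v in [(117,132),(626,132),(25,48),(718,48)]],[(-L,-a),(-L,a),(-.06,-.032),(-.06,.032)])
E
```

```text
circ [ 0.5272 -0.0831  0.0139] [ 0.4 -0.3  0.2 -0.2 -0.   0.1  0.1  0.2 -0.4 -0. ]
circ [ 0.5272 -0.0828  0.025 ] [-0.4  0.6 -0.7  0.1  0.1  0.5  0.1 -0.4]
tool plate [0.0013 0.0446 0.0001 0.0011] [[0.5, 0.2], [-0.5, 0.1], [-0.3, -0.1], [0.3, -0.1]]
```

Emit:
jog_arm(steps=[{"slide": [-5, 0, -20], "rotation": [0, 0, 0]}, {"slide": [-5, 0, -20], "rotation": [0, 0, 0]}, {"slide": [-5, 0, -20], "rotation": [0, 0, 0]}, {"slide": [-5, 0, 0], "rotation": [0, 0, 0]}, {"slide": [0, 0, 0], "rotation": [0, 0, 0]}, {"slide": [0, 0, 0], "rotation": [0, 0, 0]}])

```text
time: 6.2
eef_pos: [0.497, -0.0021, 0.2396]
tool_rot: [-1.552, -0.273, 0.273]
ft_force: [-0.5, 0.6, -2.7]
finger_gap: 0.0631
```

Run:
```python
from h import *
c=vision.get_calibration('wrist')
im=vision.get_image('wrist');cv2.imwrite('pics/w6.png',im[:,:,::-1]); np.save('w6.npy',c,allow_pickle=True)
c=vision.get_calibration('top')
im=vision.get_image('top');cv2.imwrite('pics/t6.png',im[:,:,::-1])
s,p,R=cur();print(s['finger_gap'],p,s['ft_force'],s['wrist_torque'],s['q'])
plan([.526,-.0833,.225]);
```

```text
0.0632030074533732 [ 0.4972524  -0.00244797  0.23978448] [ 0.30486868  0.04616396 -3.57145672] [-0.02420437 -0.00199253  0.05281488] [-0.25370735  0.25220495  0.20563658  2.02826544 -0.06770593  0.86742159
  1.90806859]
pos [ 0.4973 -0.0024  0.2398] toolx [0.94  0.341 0.   ] y [-0.     0.001 -1.   ] z [-0.341  0.94   0.001]
slide local mm [ -0.5  14.7 -85.8]
```

View pics/w6.png

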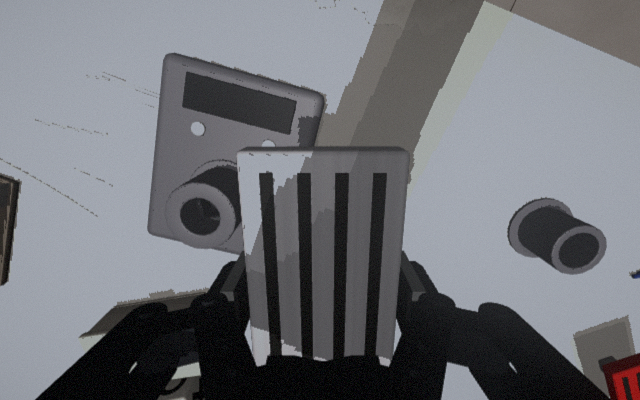

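Run:
```python
from h import *
crop('pics/w6.png',160,150,90,110,5,'pics/w6c.png')
```

```text
(no output)
```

View pics/w6c.png

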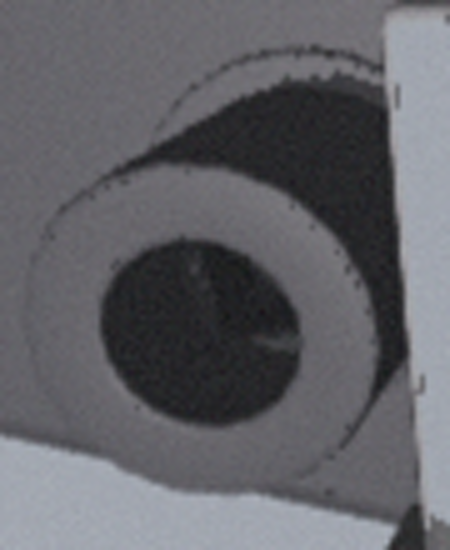

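Run:
```python
from h import *
c=np.load('w6.npy',allow_pickle=True).item()
k=lambda L:[(160+u/5,150+v/5) for u,v in L]
circ(c,k([(100,325),(118,270),(150,247),(195,238),(240,248),(285,295),(301,345),(285,395),(250,420),(210,427),(160,415),(115,370)]),.1,[.52,-.087,.014])
circ(c,k([(26,300),(50,222),(120,172),(190,162),(260,182),(330,245),(375,320),(380,375),(345,445),(300,478)]),.1,[.52,-.087,.026])
```

```text
circ [ 0.5272 -0.0838  0.0143] [-0.   0.  -0.1  0.1  0.4 -0.4 -0.1  0.1  0.   0.   0.2 -0.2]
circ [ 0.5276 -0.0838  0.0252] [-0.6  0.2  0.4  0.5  0.1 -1.2 -0.   0.5  0.2 -0.1]
```

Emit:
jog_arm(steps=[{"slide": [0, 0, -20], "rotation": [0, 0, 0]}, {"slide": [0, 0, -25], "rotation": [0, 0, 0]}, {"slide": [-0.7, 0, -25], "rotation": [0, 0, 0]}, {"slide": [0, 0, -16.5], "rotation": [0, 0, 0]}, {"slide": [0, 13, 0], "rotation": [0, 0, 0]}, {"slide": [0, 14, 0], "rotation": [0, 0, 0]}, {"slide": [0, 0, 0], "rotation": [0, 0, 0]}, {"slide": [0, 0, 0], "rotation": [0, 0, 0]}])

```text
time: 7.1
eef_pos: [0.5256, -0.0844, 0.2123]
tool_rot: [-1.553, -0.271, 0.273]
ft_force: [-0.5, -0.6, -2.7]
finger_gap: 0.063
```

Run:
```python
from h import *
im=vision.get_image('scene');cv2.imwrite('pics/s7.png',im[:,:,::-1]);crop('pics/s7.png',270,150,120,90,6,'pics/s7c.png')
s,p,R=cur();print(s['finger_gap'],p,s['ft_force'],s['wrist_torque'],s['q'])
plan([.5261,-.0840,.212]);
```

```text
0.06299146874394022 [ 0.52594639 -0.0846657   0.2128878 ] [-0.4687582   0.33796693 -2.87588449] [-0.03334182 -0.03638289  0.00900048] [-0.11145073  0.34391246  0.23793142  1.97764208 -0.10828684  0.8320171
  2.10364989]
pos [ 0.5259 -0.0847  0.2129] toolx [0.94 0.34 0.  ] y [-0.  0. -1.] z [-0.34  0.94  0.  ]
slide local mm [0.4 0.9 0.6]
```

View pics/s7c.png

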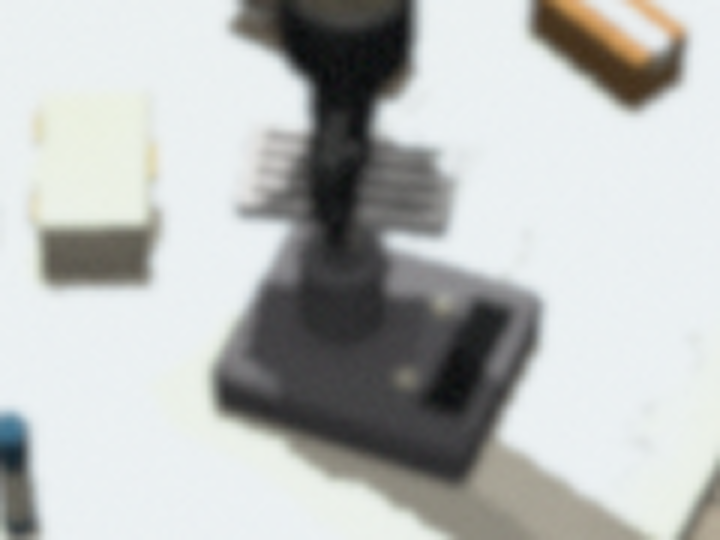

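Emit:
jog_arm(steps=[{"slide": [0.4, 4, 0.6], "rotation": [0, 0, 0]}, {"slide": [0, 4, 0], "rotation": [0, 0, 0]}, {"slide": [0, 3, 0], "rotation": [0, 0, 0]}, {"slide": [0, 3, 0], "rotation": [0, 0, 0]}, {"slide": [0, 3, 0], "rotation": [0, 0, 0]}, {"slide": [0, 0, 0], "rotation": [0, 0, 0]}])

```text
time: 7.75
eef_pos: [0.5262, -0.0852, 0.1956]
tool_rot: [-1.554, -0.271, 0.271]
ft_force: [1.4, -1.3, -2.6]
finger_gap: 0.0628
```

Emit:
jog_arm(steps=[{"slide": [0, 3, 0], "rotation": [0, 0, 0]}, {"slide": [0, 3, 0], "rotation": [0, 0, 0]}, {"slide": [0, 3, 0], "rotation": [0, 0, 0]}, {"slide": [0, 3, 0], "rotation": [0, 0, 0]}, {"slide": [0, 0, 0], "rotation": [0, 0, 0]}])

```text
time: 8.25
eef_pos: [0.5263, -0.0851, 0.1838]
tool_rot: [-1.554, -0.271, 0.27]
ft_force: [1.9, -0.0, -1.8]
finger_gap: 0.0631
```

Run:
```python
from h import *
for i in range(3):
  vision.get_image('top')
  s,p,R=cur();print(s['finger_gap'],p,s['ft_force'],s['wrist_torque'])
```

```text
0.0632702067664952 [ 0.5263036  -0.08514868  0.18391647] [ 0.97666092 -1.21468712 -2.56731555] [-0.16744308 -0.39591674 -0.02332437]
0.06289287464294889 [ 0.52629476 -0.08515512  0.18399935] [ 0.40402879 -1.60552194 -2.33258138] [-0.2448903  -0.37454836 -0.02005093]
0.0630194150967835 [ 0.52626974 -0.08511111  0.18401474] [ 2.01666524 -0.861861   -2.83800982] [-0.24335994 -0.40838597 -0.00093046]
```

Emit:
jog_arm(steps=[{"slide": [0.4, 0, -0.5], "rotation": [0, 0, 0]}, {"slide": [0, 3, 0], "rotation": [0, 0, 0]}, {"slide": [0, 3, 0], "rotation": [0, 0, 0]}, {"slide": [0, 2, 0], "rotation": [0, 0, 0]}, {"slide": [0, 0, 0], "rotation": [0, 0, 0]}])

```text
time: 8.9
eef_pos: [0.527, -0.0852, 0.1776]
tool_rot: [-1.553, -0.272, 0.27]
ft_force: [-3.2, 0.7, 14.5]
finger_gap: 0.0629
```

Run:
```python
from h import *
for i in range(2):
  s,p,R=cur();print(s['finger_gap'],p,s['ft_force'],s['wrist_torque'])
  vision.get_image('top')
```

```text
0.06294675656044316 [ 0.5270255  -0.08516495  0.17762628] [-3.15555745  0.70274003 14.49214386] [ 0.06428504  0.88628352 -0.02284377]
0.0627341587921628 [ 0.52699755 -0.08518132  0.17775869] [-3.33437425  1.26304525 14.09315547] [ 0.06531115  0.92996948 -0.01034213]
```

Emit:
jog_arm(steps=[{"slide": [0, -4, 0], "rotation": [0, 0, 0]}, {"slide": [0, -4, 0], "rotation": [0, 0, 0]}, {"slide": [0, -4, 0], "rotation": [0, 0, 0]}, {"slide": [0, 0, 0], "rotation": [0, 0, 0]}, {"slide": [0, 0, 0], "rotation": [0, 0, 0]}])

```text
time: 9.5
eef_pos: [0.5264, -0.0853, 0.1875]
tool_rot: [-1.554, -0.271, 0.271]
ft_force: [1.2, -0.4, -2.0]
finger_gap: 0.0631
```

```bash
cat > rd.py <<'E'
from h import *
P=[];F=[];T=[]
for i in range(3):
  if i: vision.get_image('top')
  s,p,R=cur();M=R.as_matrix();P.append(p);F.append(s['ft_force']);T.append(s['wrist_torque'])
print('pos',np.mean(P,0).round(4),'F',np.mean(F,0).round(2),'T',np.mean(T,0).round(2),'tool-F',(M.T@np.mean(F,0)).round(2),'tool-T',(M.T@np.mean(T,0)).round(2),'gap',s['finger_gap'],s['time'])
E
python3 rd.py
python3 - <<'E'
from h import *
c=vision.get_calibration('wrist')
im=vision.get_image('wrist');cv2.imwrite('pics/w8.png',im[:,:,::-1]); np.save('w8.npy',c,allow_pickle=True)
E
```

```text
pos [ 0.5264 -0.0853  0.1875] F [ 1.22 -0.18 -2.34] T [-0.05 -0.23  0.01] tool-F [ 1.09  2.34 -0.59] tool-T [-0.13 -0.01 -0.2 ] gap 0.06298803008973852 9.6
```

View pics/w8.png

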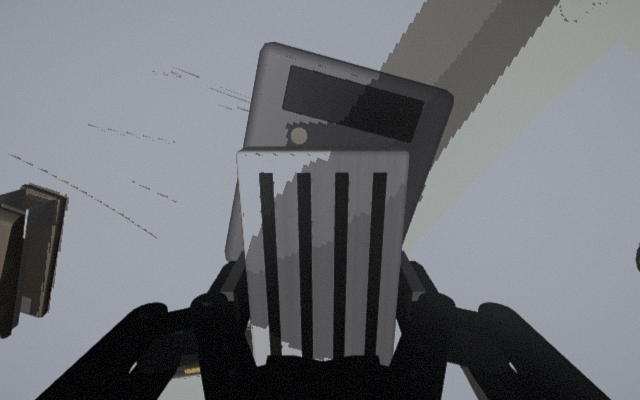

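Emit:
jog_arm(steps=[{"slide": [1, 0, 0], "rotation": [0, 0, 0]}, {"slide": [0, 0, 0], "rotation": [0, 0, 0]}])

```text
time: 9.85
eef_pos: [0.5271, -0.0848, 0.1875]
tool_rot: [-1.553, -0.27, 0.272]
ft_force: [-0.2, -0.1, -3.0]
finger_gap: 0.0631
```

```bash
python3 rd.py
```

```text
pos [ 0.5271 -0.0848  0.1875] F [ 0.12  0.08 -2.55] T [ 0.01 -0.02 -0.02] tool-F [0.14 2.55 0.03] tool-T [ 0.01  0.02 -0.02] gap 0.0628772169486549 9.95
```

Emit:
jog_arm(steps=[{"slide": [1, 0, 0], "rotation": [0, 0, 0]}, {"slide": [0, 0, 0], "rotation": [0, 0, 0]}])

```text
time: 10.15
eef_pos: [0.5285, -0.0845, 0.1878]
tool_rot: [-1.554, -0.271, 0.271]
ft_force: [-0.7, 0.1, -2.9]
finger_gap: 0.063
```

```bash
python3 rd.py
```

```text
pos [ 0.5284 -0.0846  0.1878] F [-0.38  0.18 -2.9 ] T [ 0.   -0.01 -0.03] tool-F [-0.3   2.9   0.29] tool-T [-0.    0.03 -0.01] gap 0.06314415564629032 10.25
```

Emit:
jog_arm(steps=[{"slide": [1, 0, 0], "rotation": [0, 0, 0]}, {"slide": [0, 0, 0], "rotation": [0, 0, 0]}])

```text
time: 10.45
eef_pos: [0.5295, -0.0842, 0.1879]
tool_rot: [-1.554, -0.271, 0.271]
ft_force: [0.7, 0.4, -3.0]
finger_gap: 0.0631
```

```bash
python3 rd.py
```

```text
pos [ 0.5294 -0.0843  0.1879] F [ 0.39 -0.01 -2.78] T [ 0.02 -0.02 -0.01] tool-F [ 0.36  2.78 -0.15] tool-T [ 0.01  0.01 -0.02] gap 0.06268635432215555 10.55
```

Emit:
jog_arm(steps=[{"slide": [1, 0, 0], "rotation": [0, 0, 0]}, {"slide": [0, 0, 0], "rotation": [0, 0, 0]}])

```text
time: 10.75
eef_pos: [0.5304, -0.0839, 0.1879]
tool_rot: [-1.554, -0.271, 0.271]
ft_force: [-0.1, -0.2, -3.0]
finger_gap: 0.063
```

```bash
python3 rd.py
```

```text
pos [ 0.5304 -0.0839  0.1879] F [-0.02 -0.27 -2.36] T [ 0.01 -0.02  0.01] tool-F [-0.11  2.36 -0.25] tool-T [ 0.   -0.01 -0.02] gap 0.06312509581988812 10.85
```

Emit:
jog_arm(steps=[{"slide": [1, 0, 0], "rotation": [0, 0, 0]}, {"slide": [0, 0, 0], "rotation": [0, 0, 0]}])

```text
time: 11.05
eef_pos: [0.5311, -0.0835, 0.1878]
tool_rot: [-1.553, -0.27, 0.271]
ft_force: [-0.3, 0.4, -2.4]
finger_gap: 0.063
```

```bash
python3 rd.py
```

```text
pos [ 0.5311 -0.0836  0.1878] F [-0.47  0.01 -2.83] T [ 0.04  0.11 -0.01] tool-F [-0.44  2.83  0.16] tool-T [0.08 0.01 0.09] gap 0.06275242845596816 11.15
```

Emit:
jog_arm(steps=[{"slide": [-2.3, 0, 0], "rotation": [0, 0, 0]}, {"slide": [0, 2, 0], "rotation": [0, 0, 0]}, {"slide": [0, 2, 0], "rotation": [0, 0, 0]}, {"slide": [0, 2, 0], "rotation": [0, 0, 0]}, {"slide": [0, 2, 0], "rotation": [0, 0, 0]}, {"slide": [0, 0, 0], "rotation": [0, 0, 0]}])

```text
time: 11.75
eef_pos: [0.5289, -0.0844, 0.1795]
tool_rot: [-1.554, -0.27, 0.271]
ft_force: [-0.0, -0.5, -3.5]
finger_gap: 0.0629
```

```bash
python3 rd.py
```

```text
pos [ 0.529  -0.0844  0.1796] F [ 0.34  0.11 -2.55] T [-0.02 -0.03  0.  ] tool-F [ 0.36  2.55 -0.01] tool-T [-0.02 -0.   -0.02] gap 0.06311211730741834 11.85
```

No force: the round shoulder is now inside the collar. Continue down to the seat.

Emit:
jog_arm(steps=[{"slide": [0, 2, 0], "rotation": [0, 0, 0]}, {"slide": [0, 2, 0], "rotation": [0, 0, 0]}, {"slide": [0, 2, 0], "rotation": [0, 0, 0]}, {"slide": [0, 0, 0], "rotation": [0, 0, 0]}])

```text
time: 12.25
eef_pos: [0.5288, -0.0843, 0.1735]
tool_rot: [-1.553, -0.27, 0.272]
ft_force: [-0.6, 0.6, -3.0]
finger_gap: 0.063
```

```bash
python3 rd.py
```

```text
pos [ 0.5289 -0.0844  0.1736] F [-0.43  0.8  -2.77] T [-0.01 -0.02  0.  ] tool-F [-0.13  2.77  0.89] tool-T [-0.02 -0.   -0.02] gap 0.06309413173634 12.35
```

Emit:
jog_arm(steps=[{"slide": [0, 2, 0], "rotation": [0, 0, 0]}, {"slide": [0, 1, 0], "rotation": [0, 0, 0]}, {"slide": [0, 0, 0], "rotation": [0, 0, 0]}])

```text
time: 12.65
eef_pos: [0.5291, -0.0844, 0.1708]
tool_rot: [-1.554, -0.271, 0.271]
ft_force: [0.1, -0.8, -2.2]
finger_gap: 0.0627
```

```bash
python3 rd.py
```

```text
pos [ 0.5292 -0.0844  0.1709] F [-0.08 -0.13 -2.48] T [ 0.01 -0.02 -0.02] tool-F [-0.12  2.48 -0.09] tool-T [ 0.    0.02 -0.02] gap 0.06277467399160618 12.75
```

Emit:
jog_arm(steps=[{"slide": [0, 1, 0], "rotation": [0, 0, 0]}, {"slide": [0, 1, 0], "rotation": [0, 0, 0]}, {"slide": [0, 0, 0], "rotation": [0, 0, 0]}])

```text
time: 13.05
eef_pos: [0.5289, -0.0843, 0.1687]
tool_rot: [-1.554, -0.271, 0.271]
ft_force: [0.0, 0.1, -2.8]
finger_gap: 0.0629
```

```bash
python3 rd.py
```

```text
pos [ 0.5289 -0.0843  0.1687] F [-0.33  0.59 -2.11] T [0.04 0.09 0.01] tool-F [-0.11  2.11  0.66] tool-T [ 0.07 -0.01  0.07] gap 0.06303126846387788 13.15
```

Emit:
jog_arm(steps=[{"slide": [0, 1, 0], "rotation": [0, 0, 0]}, {"slide": [0, 1, 0], "rotation": [0, 0, 0]}, {"slide": [0, 0, 0], "rotation": [0, 0, 0]}])

```text
time: 13.45
eef_pos: [0.529, -0.0843, 0.1668]
tool_rot: [-1.554, -0.271, 0.271]
ft_force: [-2.1, -0.2, -0.3]
finger_gap: 0.0629
```

```bash
python3 rd.py
```

```text
pos [ 0.529  -0.0843  0.1668] F [-1.63  0.5  -0.6 ] T [0.09 0.26 0.05] tool-F [-1.37  0.6   1.02] tool-T [ 0.17 -0.05  0.22] gap 0.0630664748493457 13.55
```

Run:
```python
from h import *
a=cv2.imread('pics/w4.png')[140:280,230:420];b=vision.get_image('wrist')[:,:,::-1];cv2.imwrite('pics/w9.png',b);w8=cv2.imread('pics/w8.png')
o=np.hstack([a,w8[140:280,230:420],b[140:280,230:420]]); cv2.imwrite('pics/cmp.png',cv2.resize(np.clip(o*1.3,0,255).astype(np.uint8),None,fx=1.4,fy=1.4,interpolation=cv2.INTER_CUBIC))
g=lambda im:cv2.GaussianBlur(cv2.cvtColor(im,cv2.COLOR_BGR2GRAY).astype(float),(1,1),0)
for n,im in [('w4',cv2.imread('pics/w4.png')),('w8',w8),('w9',b)]:
    G=g(np.ascontiguousarray(im))
    # right edge of strip4 & left edge of strip1 at rows 200,240,330 ; strip top row at col 380
    res=[]
    for r in (190,220,250,300,330):
        row=G[r-2:r+3].mean(0)
        dark=row<(np.percentile(row[300:350],95)+row[300:350].min())/2
        xs=np.where(dark[262:392])[0]+262; res.append((r,xs.min(),xs.max()))
    col=G[:,376:382].mean(1); k=np.arange(158,185); d=np.diff(col[157:186]); res.append(('top',(k*np.clip(-d[:27],0,None)).sum()/np.clip(-d[:27],0,None).sum()))
    print(n,res)
```

```text
w4 [(190, np.int64(262), np.int64(385)), (220, np.int64(262), np.int64(383)), (250, np.int64(264), np.int64(381)), (300, np.int64(267), np.int64(378)), (330, np.int64(269), np.int64(376)), ('top', np.float64(173.09466019417474))]
w8 [(190, np.int64(262), np.int64(385)), (220, np.int64(262), np.int64(383)), (250, np.int64(264), np.int64(381)), (300, np.int64(267), np.int64(378)), (330, np.int64(270), np.int64(376)), ('top', np.float64(172.7156488549618))]
w9 [(190, np.int64(262), np.int64(385)), (220, np.int64(262), np.int64(383)), (250, np.int64(264), np.int64(381)), (300, np.int64(267), np.int64(378)), (330, np.int64(270), np.int64(376)), ('top', np.float64(172.7699443413729))]
```

View pics/cmp.png

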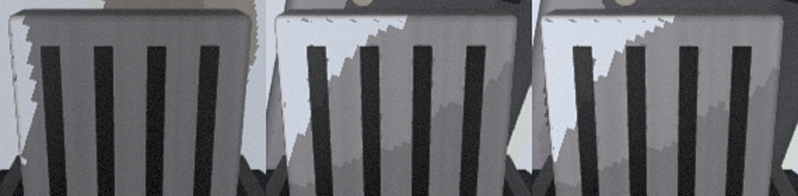

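Emit:
jog_arm(steps=[{"slide": [-0.4, 1, 0], "rotation": [0, 0, 0]}, {"slide": [0, 1, 0], "rotation": [0, 0, 0]}, {"slide": [0, 0, 0], "rotation": [0, 0, 0]}])

```text
time: 13.9
eef_pos: [0.5288, -0.0844, 0.1649]
tool_rot: [-1.554, -0.271, 0.271]
ft_force: [-0.1, 0.8, -0.0]
finger_gap: 0.0627
```

```bash
python3 rd.py
```

```text
pos [ 0.5288 -0.0844  0.1649] F [-0.24  1.07  0.55] T [0.28 0.2  0.02] tool-F [ 0.14 -0.55  1.09] tool-T [ 0.33 -0.02  0.1 ] gap 0.06290914650243039 14.0
```

Emit:
jog_arm(steps=[{"slide": [0, 1, 0.4], "rotation": [0, 0, 0]}, {"slide": [0, 1, 0], "rotation": [0, 0, 0]}, {"slide": [0, 0, 0], "rotation": [0, 0, 0]}])

```text
time: 14.3
eef_pos: [0.5288, -0.0843, 0.1629]
tool_rot: [-1.554, -0.271, 0.27]
ft_force: [-0.3, 0.5, 1.1]
finger_gap: 0.0626
```

```bash
python3 rd.py
```

```text
pos [ 0.5288 -0.0843  0.163 ] F [-0.29  0.68  1.48] T [0.11 0.11 0.1 ] tool-F [-0.04 -1.48  0.74] tool-T [ 0.14 -0.1   0.06] gap 0.06254632310016695 14.4
```

Emit:
jog_arm(steps=[{"slide": [0, 1, 0.3], "rotation": [0, -0.02, 0]}, {"slide": [0, 1, 0], "rotation": [0, 0, 0]}, {"slide": [0, 0, 0], "rotation": [0, 0, 0]}])

```text
time: 14.7
eef_pos: [0.5286, -0.0842, 0.1606]
tool_rot: [-1.552, -0.287, 0.286]
ft_force: [1.3, -1.1, -0.8]
finger_gap: 0.0632
```

```bash
python3 rd.py
python3 - <<'E'
from h import *
im=vision.get_image('scene');cv2.imwrite('pics/s10.png',im[:,:,::-1]);crop('pics/s10.png',290,170,80,60,10,'pics/s10c.png')
E
```

```text
pos [ 0.5286 -0.0842  0.1606] F [ 1.26 -1.36 -1.64] T [-0.25 -0.26  0.02] tool-F [ 0.69  1.64 -1.72] tool-T [-0.33 -0.02 -0.16] gap 0.06322292641056108 14.8
```

View pics/s10c.png

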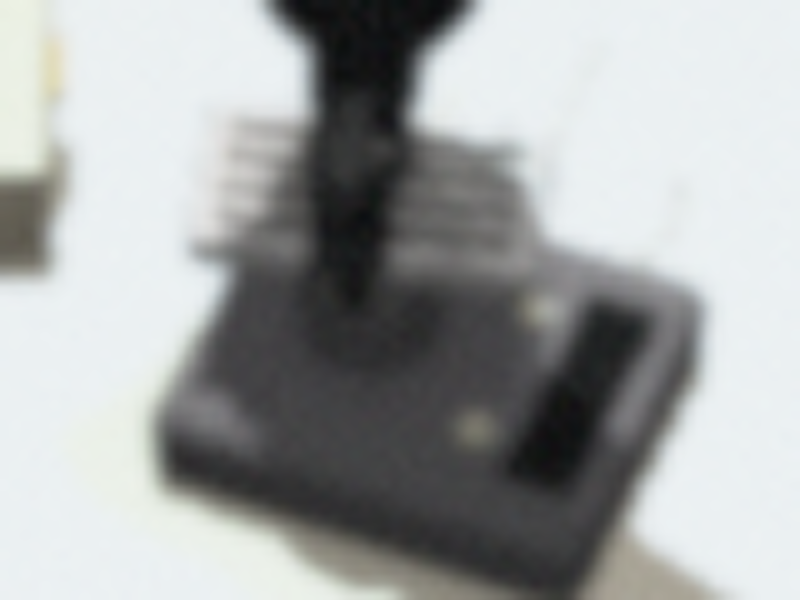

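Emit:
jog_arm(steps=[{"slide": [0.2, 1, -0.4], "rotation": [0, 0, 0]}, {"slide": [0, 1, 0], "rotation": [0, 0, 0]}, {"slide": [0, 1, 0], "rotation": [0, 0, 0]}, {"slide": [0, 0, 0], "rotation": [0, 0, 0]}])

```text
time: 15.25
eef_pos: [0.5287, -0.0842, 0.1577]
tool_rot: [-1.552, -0.286, 0.287]
ft_force: [0.9, -1.1, -0.1]
finger_gap: 0.0629
```

```bash
python3 rd.py
```

```text
pos [ 0.5287 -0.0842  0.1578] F [ 0.4  -1.38 -1.02] T [-0.25 -0.11  0.03] tool-F [-0.12  1.02 -1.44] tool-T [-0.27 -0.03 -0.02] gap 0.06307848074026037 15.35
```

Emit:
jog_arm(steps=[{"slide": [0, 1, -0.3], "rotation": [0, 0, 0]}, {"slide": [0, 1, 0], "rotation": [0, 0, 0]}, {"slide": [0, 0, 0], "rotation": [0, 0, 0]}])

```text
time: 15.65
eef_pos: [0.5288, -0.0843, 0.1557]
tool_rot: [-1.551, -0.286, 0.287]
ft_force: [-0.5, 0.5, -1.1]
finger_gap: 0.0628
```

```bash
python3 rd.py
```

```text
pos [ 0.5288 -0.0843  0.1558] F [-0.05  0.26 -1.27] T [-0.08  0.01  0.01] tool-F [0.05 1.27 0.26] tool-T [-0.07 -0.01  0.04] gap 0.06311040840407062 15.75
```

Emit:
jog_arm(steps=[{"slide": [0, 1, 0], "rotation": [0, 0, 0]}, {"slide": [0, 0, 0], "rotation": [0, 0, 0]}])

```text
time: 15.95
eef_pos: [0.5288, -0.0843, 0.1549]
tool_rot: [-1.551, -0.286, 0.287]
ft_force: [-1.3, 0.4, 1.8]
finger_gap: 0.0623
```

```bash
python3 rd.py
```

```text
pos [ 0.5288 -0.0843  0.155 ] F [-1.2   0.09  1.4 ] T [0.05 0.2  0.05] tool-F [-1.09 -1.4   0.51] tool-T [ 0.12 -0.05  0.17] gap 0.06323236626390505 16.05
```

Emit:
jog_arm(steps=[{"slide": [0, 1, 0], "rotation": [0, 0, 0]}, {"slide": [0, 1, 0], "rotation": [0, 0, 0]}, {"slide": [0, 0, 0], "rotation": [0, 0, 0]}])

```text
time: 16.35
eef_pos: [0.5288, -0.0843, 0.1533]
tool_rot: [-1.551, -0.286, 0.287]
ft_force: [-3.3, 0.9, 6.8]
finger_gap: 0.0633
```

```bash
python3 rd.py
```

```text
pos [ 0.5288 -0.0843  0.1533] F [-2.65  0.98  6.4 ] T [0.2  0.55 0.08] tool-F [-2.13 -6.4   1.86] tool-T [ 0.38 -0.08  0.44] gap 0.06264486391138843 16.45
```

Emit:
jog_arm(steps=[{"slide": [0, -1, 0], "rotation": [0, 0, 0]}, {"slide": [0, 0, 0], "rotation": [0, 0, 0]}, {"slide": [0, 0, 0], "rotation": [0, 0, 0]}, {"slide": [0, 0, 0], "rotation": [0, 0, 0]}, {"slide": [0, 0, 0], "rotation": [0, 0, 0]}], fingers=85.4)

```text
time: 16.95
eef_pos: [0.5289, -0.0845, 0.1537]
tool_rot: [-1.552, -0.286, 0.287]
ft_force: [-0.2, 0.1, -0.0]
finger_gap: 0.0852
```

```bash
python3 rd.py
```

```text
pos [ 0.5289 -0.0845  0.1538] F [0.31 0.13 0.09] T [-0.01  0.01 -0.02] tool-F [ 0.34 -0.09  0.01] tool-T [-0.01  0.02  0.01] gap 0.0852117793899201 17.05
```

Emit:
jog_arm(steps=[{"slide": [0, -15, 0], "rotation": [0, 0, 0]}, {"slide": [0, -25, 0], "rotation": [0, 0, 0]}, {"slide": [0, -30, 0], "rotation": [0, 0, 0]}, {"slide": [0, -30, 0], "rotation": [0, 0, 0]}, {"slide": [0, 0, 0], "rotation": [0, 0, 0]}, {"slide": [0, 0, 0], "rotation": [0, 0, 0]}])

```text
time: 17.65
eef_pos: [0.529, -0.0844, 0.2543]
tool_rot: [-1.552, -0.288, 0.286]
ft_force: [0.6, 0.5, -0.8]
finger_gap: 0.085
```

Run:
```python
from h import *
c=vision.get_calibration('wrist')
im=vision.get_image('wrist');cv2.imwrite('pics/w11.png',im[:,:,::-1]); np.save('w11.npy',c,allow_pickle=True)
im=vision.get_image('scene');cv2.imwrite('pics/s11.png',im[:,:,::-1]);crop('pics/s11.png',290,170,80,60,10,'pics/s11c.png')
s,p,R=cur();print(p,s['q'],s['time'])
```

```text
[ 0.52820202 -0.08429382  0.25279959] [-0.11986952  0.29690216  0.24372781  1.93416844 -0.08866834  0.92287844
  2.10345254] 17.75
```

View pics/w11.png

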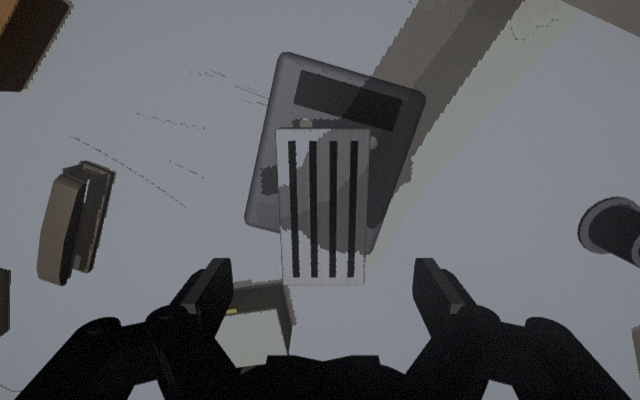

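View pics/s11c.png

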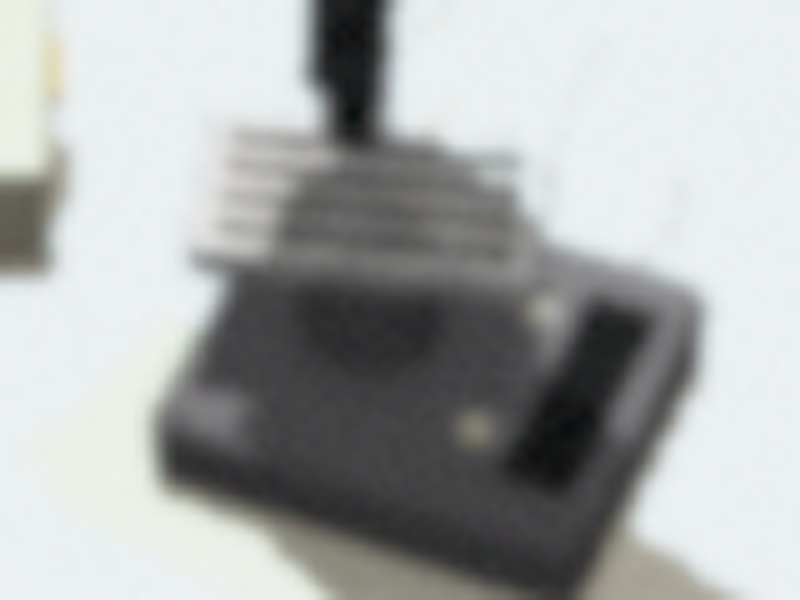

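Run:
```python
from h import *
crop('pics/w11.png',265,120,120,180,4,'pics/w11c.png')
im=cv2.imread('pics/w11c.png');im=im[:600] if False else im;cv2.imwrite('pics/w11c.png',cv2.resize(im,None,fx=.8,fy=.8,interpolation=cv2.INTER_AREA))
```

```text
(no output)
```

View pics/w11c.png

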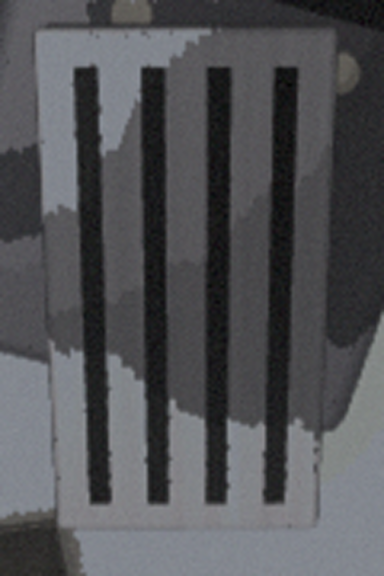

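Run:
```python
from h import *
c=np.load('w11.npy',allow_pickle=True).item()
px=[(265+u/3.2,120+v/3.2) for u,v in [(74,67),(298,67),(285,504),(89,504),(36,30),(336,30),(319,527),(58,527)]]
L,a=.052,.0238
obj=[(-L,-a),(-L,a),(L,a),(L,-a),(-.06,-.032),(-.06,.032),(.06,.032),(.06,-.032)]
for z in (.105,.109,.114,.119): print(z); fit(c,px,obj,z,[.528,-.084,.36]);
```

```text
0.105
fit [ 0.5301 -0.0835  0.3681] res px [[0.7, 1.6], [-0.6, 1.4], [-0.5, -2.8], [0.8, -2.6], [0.2, 1.4], [-0.1, 1.1], [-1.2, -1.2], [0.6, -1.0]]
0.109
fit [ 0.5291 -0.0839  0.3681] res px [[0.0, 0.7], [0.1, 0.4], [0.0, -1.4], [0.3, -1.2], [-0.7, 0.2], [0.8, -0.1], [-0.5, 0.3], [-0.1, 0.6]]
0.114
fit [ 0.5278 -0.0844  0.3681] res px [[-0.8, -0.5], [1.0, -0.8], [0.7, 0.5], [-0.4, 0.7], [-2.0, -1.3], [2.0, -1.7], [0.4, 2.4], [-1.0, 2.7]]
0.119
fit [ 0.5265 -0.0849  0.3681] res px [[-1.8, -1.8], [1.9, -2.1], [1.4, 2.5], [-1.1, 2.7], [-3.2, -2.9], [3.3, -3.3], [1.3, 4.6], [-1.9, 4.8]]
```

Emit:
jog_arm(steps=[{"slide": [-14, 0, -28], "rotation": [0, 0, 0]}, {"slide": [-14, 0, -28], "rotation": [0, 0, 0]}, {"slide": [-14, 0, -28], "rotation": [0, 0, 0]}, {"slide": [-14, 0, -28], "rotation": [0, 0, 0]}, {"slide": [-14, 0, -28], "rotation": [0, 0, 0]}, {"slide": [-14, 0, -28], "rotation": [0, 0, 0]}, {"slide": [-14, 0, -28], "rotation": [0, 0, 0]}, {"slide": [-15, 0, -28], "rotation": [0, 0, 0]}, {"slide": [-15, 0, -29], "rotation": [0, 0, 0]}, {"slide": [-15, 0, -29], "rotation": [0, 0, 0]}, {"slide": [0, 0, 0], "rotation": [0, 0.146, 0]}, {"slide": [0, 0, 0], "rotation": [0, 0.146, 0]}], fingers=68)

```text
time: 18.95
eef_pos: [0.4941, -0.4009, 0.2518]
tool_rot: [-1.568, -0.047, 0.051]
ft_force: [0.2, 1.0, 1.4]
finger_gap: 0.0678
```

Emit:
jog_arm(steps=[{"slide": [0, 0, 0], "rotation": [0, 0.146, 0]}, {"slide": [0, 0, 0], "rotation": [0, 0.146, 0]}, {"slide": [0, 0, 0], "rotation": [0, 0.146, 0]}, {"slide": [0, 0, 0], "rotation": [0, 0, 0]}, {"slide": [0, 0, 0], "rotation": [0, 0, 0]}])

```text
time: 19.45
eef_pos: [0.4959, -0.3985, 0.2526]
tool_rot: [-1.551, 0.285, -0.282]
ft_force: [-0.0, -0.8, -0.5]
finger_gap: 0.0681
```

Run:
```python
from h import *
c=vision.get_calibration('wrist')
im=vision.get_image('wrist');cv2.imwrite('pics/w12.png',im[:,:,::-1]); np.save('w12.npy',c,allow_pickle=True)
s,p,R=cur();print(s['q'],s['time'],s['finger_gap']); plan([.496,-.399,.18],1.209); print(proj(c,[.496,-.399,.046]))
```

```text
[ 0.3335108   0.46766775  0.38423689  1.70390067 -0.20065546  1.01060627
  1.99655292] 19.5 0.06805956736611786
pos [ 0.4959 -0.3986  0.2529] toolx [ 0.935 -0.354 -0.002] y [-0.001  0.001 -1.   ] z [0.354 0.935 0.   ]
rot local [-0.0004 -0.0003 -0.0016]
rot local [ 2.5000e-03  3.1413e+00 -6.0000e-04]
slide local mm [ 0.3 72.9 -0.3]
[321.94956875 191.58381344]
```

View pics/w12.png

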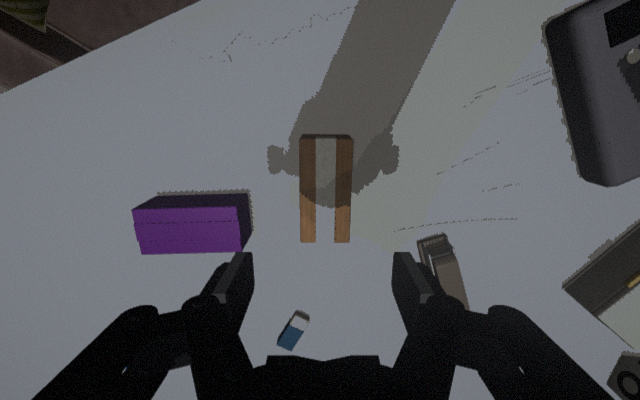

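Run:
```python
from h import *
c=np.load('w12.npy',allow_pickle=True).item()
v=fit(c,[(300,139),(353,139),(350,241.5),(301,241.5)],[(-.05,-.024),(-.05,.024),(.05,.024),(.05,-.024)],.046,[.496,-.4,-.36])
plan([v[0],v[1],.085],v[2]+np.pi/2)
```

```text
fit [ 0.4987 -0.3961 -0.3673] res px [[-1.1, -1.2], [1.0, -0.9], [0.3, 1.4], [-0.2, 1.2]]
pos [ 0.4959 -0.3986  0.2529] toolx [ 0.935 -0.354 -0.002] y [-0.001  0.001 -1.   ] z [0.354 0.935 0.   ]
rot local [-0.0004  0.0052 -0.0016]
rot local [-2.5000e-03 -3.1364e+00  6.0000e-04]
slide local mm [  2.  167.9   3.3]
```

Emit:
jog_arm(steps=[{"slide": [2, 15, 3], "rotation": [0, 0.005, 0]}, {"slide": [0, 30, 0], "rotation": [0, 0, 0]}, {"slide": [0, 30, 0], "rotation": [0, 0, 0]}, {"slide": [0, 30, 0], "rotation": [0, 0, 0]}, {"slide": [0, 25, 0], "rotation": [0, 0, 0]}, {"slide": [0, 20, 0], "rotation": [0, 0, 0]}, {"slide": [0, 15, 0], "rotation": [0, 0, 0]}, {"slide": [0, 3, 0], "rotation": [0, 0, 0]}, {"slide": [0, 0, 0], "rotation": [0, 0, 0]}])

```text
time: 20.4
eef_pos: [0.4989, -0.3968, 0.0853]
tool_rot: [-1.551, 0.291, -0.289]
ft_force: [0.3, -0.6, 0.5]
finger_gap: 0.0679
```

Emit:
jog_arm(steps=[{"slide": [0, 0, 0], "rotation": [0, 0, 0]}, {"slide": [0, 0, 0], "rotation": [0, 0, 0]}, {"slide": [0, 0, 0], "rotation": [0, 0, 0]}, {"slide": [0, 0, 0], "rotation": [0, 0, 0]}, {"slide": [0, 0, 0], "rotation": [0, 0, 0]}], fingers=30, force=30)

```text
time: 20.9
eef_pos: [0.4995, -0.3974, 0.0871]
tool_rot: [-1.552, 0.289, -0.292]
ft_force: [-1.1, 0.2, 4.9]
finger_gap: 0.0477
```

```bash
python3 rd.py
```

```text
pos [ 0.4995 -0.3974  0.0871] F [-0.44  0.11  5.62] T [-0.01  0.1   0.02] tool-F [-0.43 -5.62 -0.06] tool-T [-0.05 -0.02  0.09] gap 0.04761783185741732 21.0
```

Emit:
jog_arm(steps=[{"slide": [0, -10, 0], "rotation": [0, 0, 0]}, {"slide": [0, -20, 0], "rotation": [0, 0, 0]}, {"slide": [0, -30, 0], "rotation": [0, 0, 0]}, {"slide": [0, -35, 0], "rotation": [0, 0, 0]}, {"slide": [0, -35, 0], "rotation": [0, 0, 0]}, {"slide": [0, -25, 0], "rotation": [0, 0, 0]}, {"slide": [0, -10, 0], "rotation": [0, 0, 0]}, {"slide": [0, 0, 0], "rotation": [0, 0, 0]}, {"slide": [0, 0, 0], "rotation": [0, 0, 0]}])

```text
time: 21.9
eef_pos: [0.4983, -0.3961, 0.2493]
tool_rot: [-1.55, 0.292, -0.288]
ft_force: [-0.9, 0.1, -3.1]
finger_gap: 0.0478
```

Run:
```python
from h import *
c=vision.get_calibration('wrist')
im=vision.get_image('wrist');cv2.imwrite('pics/w13.png',im[:,:,::-1]); np.save('w13.npy',c,allow_pickle=True)
s,p,R=cur();print(s['q'],s['time'],s['finger_gap'],s['ft_force']); plan([.528,-.084,.26],.368+np.pi/2); np.save('w13p.npy',[*p,*s['tool_rot']])
```

```text
[ 0.32628131  0.47342121  0.38724956  1.70624293 -0.20517964  1.00598174
  1.98731313] 21.95 0.04718414261348249 [ 0.19151153 -0.83364787 -1.4661721 ]
pos [ 0.4983 -0.3959  0.2488] toolx [ 0.932 -0.361 -0.004] y [-0.003  0.002 -1.   ] z [0.361 0.932 0.001]
rot local [-0.0024 -0.7376 -0.0031]
rot local [ 0.004  2.404 -0.003]
slide local mm [-85.  -10.5 301.6]
```

View pics/w13.png

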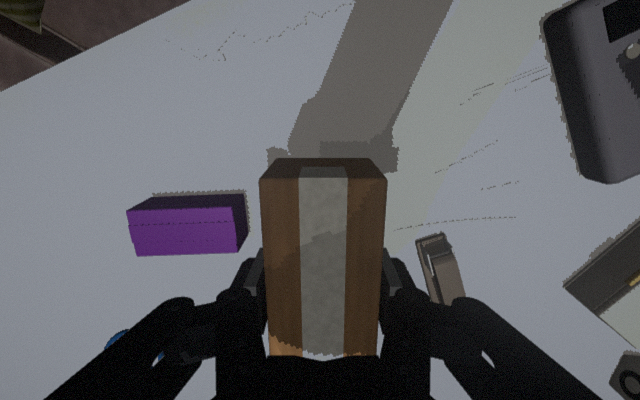

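Run:
```python
from h import *
def fitp(c,q,pix,obj,h):
    p=q[:3];R=Rn.from_rotvec(q[3:]).as_matrix()
    def r(v):
        out=[]
        for (a,bb),qq in zip(obj,pix):
            C,S=np.cos(v[2]),np.sin(v[2]); hh=h if h else v[3]
            out.append(proj(c,R@np.array([v[0]+C*a+S*bb, hh, v[1]-S*a+C*bb])+p)-qq)
        return np.concatenate(out)
    s=least_squares(r,[0,0,0]+([] if h else [.043])); print(h,np.round(s.x,4),s.fun.round(1))
c=np.load('w13.npy',allow_pickle=True).item();q=np.load('w13p.npy')
for h in (.041,None): fitp(c,q,[(260,180),(386,180)],[(-.05,-.024),(-.05,.024)],h)
c=np.load('w4.npy',allow_pickle=True).item();q=np.load('w4p.npy')
for h in (.0422,None): fitp(c,q,[(236.5,152),(409.5,152)],[(-.06,-.032),(-.06,.032)],h)
```

```text
0.041 [0.0001 0.0001 0.0009] [-3.1  0.2  3.1  0.2]
None [0.0013 0.0001 0.0009 0.0465] [-0. -0.  0.  0.]
0.0422 [0.0011 0.0001 0.0011] [-2.2  0.2  2.3  0.2]
None [0.0015 0.0002 0.0011 0.0451] [0. 0. 0. 0.]
```

Emit:
jog_arm(steps=[{"slide": [-4, 0, 15], "rotation": [0, 0, 0]}, {"slide": [-8, 0, 28], "rotation": [0, 0, 0]}, {"slide": [-9, 0, 31], "rotation": [0, 0, 0]}, {"slide": [-9, 0, 31], "rotation": [0, 0, 0]}, {"slide": [-9, 0, 32], "rotation": [0, 0, 0]}, {"slide": [-9, 0, 32], "rotation": [0, 0, 0]}, {"slide": [-9, 0, 32], "rotation": [0, 0, 0]}, {"slide": [-9, 0, 32], "rotation": [0, 0, 0]}, {"slide": [-9, 0, 31], "rotation": [0, 0, 0]}, {"slide": [-8, 0, 28], "rotation": [0, 0, 0]}, {"slide": [-1, 0, 9], "rotation": [0, 0, 0]}])

```text
time: 23.05
eef_pos: [0.5289, -0.0807, 0.2497]
tool_rot: [-1.55, 0.287, -0.282]
ft_force: [0.4, 0.6, -2.6]
finger_gap: 0.0474
```

Emit:
jog_arm(steps=[{"slide": [0, 0, 0], "rotation": [0, -0.1, 0]}, {"slide": [0, 0, 0], "rotation": [0, -0.13, 0]}, {"slide": [0, 0, 0], "rotation": [0, -0.13, 0]}, {"slide": [0, 0, 0], "rotation": [0, -0.13, 0]}, {"slide": [0, 0, 0], "rotation": [0, -0.13, 0]}, {"slide": [0, 0, 0], "rotation": [0, -0.116, 0]}, {"slide": [0, 0, 0], "rotation": [0, 0, 0]}, {"slide": [0, 0, 0], "rotation": [0, 0, 0]}])

```text
time: 23.85
eef_pos: [0.5291, -0.0861, 0.2504]
tool_rot: [-1.552, -0.284, 0.286]
ft_force: [0.2, -0.2, -2.3]
finger_gap: 0.0475
```

```bash
python3 rd.py
python3 - <<'E'
from h import *
im=vision.get_image('scene');cv2.imwrite('pics/s14.png',im[:,:,::-1]);crop('pics/s14.png',280,150,100,75,8,'pics/s14c.png')
c=vision.get_calibration('wrist')
im=vision.get_image('wrist');cv2.imwrite('pics/w14.png',im[:,:,::-1]); np.save('w14.npy',c,allow_pickle=True)
plan([.5288,-.0843,.205],.368+np.pi/2)
E
```

```text
pos [ 0.5292 -0.086   0.2505] F [ 0.05  0.02 -2.18] T [-0.02  0.    0.01] tool-F [0.06 2.18 0.  ] tool-T [-0.02 -0.01  0.01] gap 0.047585966150488594 23.95
pos [ 0.5294 -0.0858  0.2507] toolx [ 0.934  0.357 -0.   ] y [-0. -0. -1.] z [-0.357  0.934  0.   ]
rot local [-0.0001 -0.0028 -0.0003]
rot local [ 5.0000e-04  3.1388e+00 -2.0000e-04]
slide local mm [ 0.  45.7  1.6]
```

View pics/s14c.png

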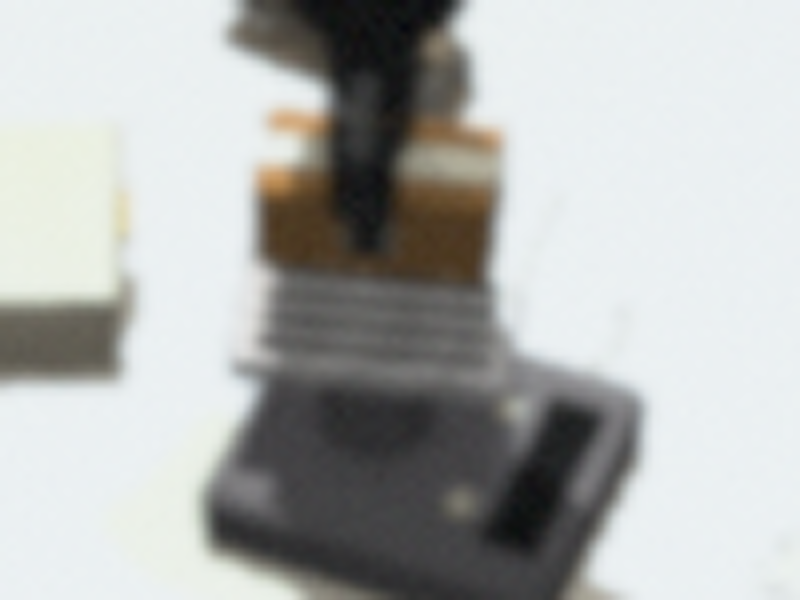

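View pics/w14.png

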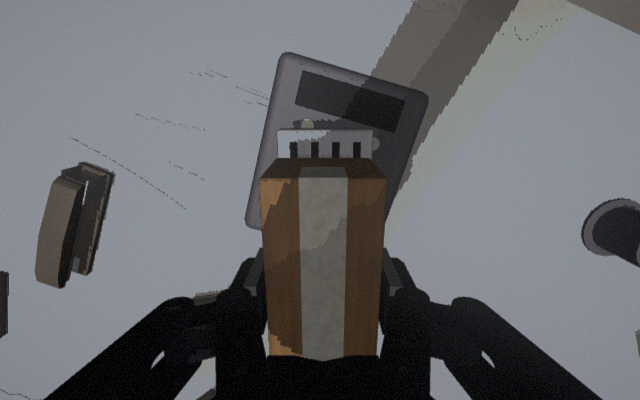

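Emit:
jog_arm(steps=[{"slide": [0, 10, 1.6], "rotation": [0, -0.003, 0]}, {"slide": [0, 15, 0], "rotation": [0, 0, 0]}, {"slide": [0, 12, 0], "rotation": [0, 0, 0]}, {"slide": [0, 6, 0], "rotation": [0, 0, 0]}, {"slide": [0, 0, 0], "rotation": [0, 0, 0]}])

```text
time: 24.55
eef_pos: [0.5283, -0.0842, 0.2066]
tool_rot: [-1.551, -0.288, 0.292]
ft_force: [-0.5, -0.6, -2.5]
finger_gap: 0.0474
```

```bash
python3 rd.py
```

```text
pos [ 0.5287 -0.0843  0.2073] F [ 0.   -0.47 -2.32] T [-0.01 -0.02 -0.02] tool-F [-0.17  2.32 -0.44] tool-T [-0.02  0.02 -0.02] gap 0.047530091877480946 24.65
```

Emit:
jog_arm(steps=[{"slide": [0, 2, 0], "rotation": [0, 0, 0]}, {"slide": [0, 2, 0], "rotation": [0, 0, 0]}, {"slide": [0, 1, 0], "rotation": [0, 0, 0]}, {"slide": [0, 0, 0], "rotation": [0, 0, 0]}])

```text
time: 25.05
eef_pos: [0.5288, -0.0843, 0.2028]
tool_rot: [-1.551, -0.29, 0.29]
ft_force: [-1.0, -0.0, -2.1]
finger_gap: 0.0475
```

```bash
python3 rd.py
```

```text
pos [ 0.5289 -0.0843  0.2029] F [-0.95 -0.07 -2.43] T [ 0.01 -0.03  0.04] tool-F [-0.91  2.43  0.27] tool-T [ 0.   -0.04 -0.03] gap 0.04753911347529652 25.15
```

Emit:
jog_arm(steps=[{"slide": [0, 1.5, 0], "rotation": [0, 0, 0]}, {"slide": [0, 1.5, 0], "rotation": [0, 0, 0]}, {"slide": [0, 0, 0], "rotation": [0, 0, 0]}])

```text
time: 25.45
eef_pos: [0.529, -0.0844, 0.1998]
tool_rot: [-1.551, -0.29, 0.289]
ft_force: [-0.3, 0.1, -1.4]
finger_gap: 0.0475
```

```bash
python3 rd.py
```

```text
pos [ 0.5289 -0.0844  0.1999] F [-0.23  0.03 -1.29] T [-0.01 -0.05  0.  ] tool-F [-0.2   1.29  0.11] tool-T [-0.02 -0.   -0.05] gap 0.04734827867540754 25.55
```

Emit:
jog_arm(steps=[{"slide": [0, 1, 0], "rotation": [0, 0, 0]}, {"slide": [0, 0, 0], "rotation": [0, 0, 0]}])

```text
time: 25.75
eef_pos: [0.529, -0.0844, 0.1991]
tool_rot: [-1.551, -0.29, 0.289]
ft_force: [-0.6, 0.8, 1.4]
finger_gap: 0.0478
```

```bash
python3 rd.py
```

```text
pos [ 0.529  -0.0844  0.1991] F [-1.    0.26  0.61] T [0.   0.08 0.  ] tool-F [-0.84 -0.61  0.61] tool-T [ 0.03 -0.    0.08] gap 0.047507549238747976 25.85
```

Contact (+3 N). A touch more, then release and lift.

Emit:
jog_arm(steps=[{"slide": [0, 0.5, 0], "rotation": [0, 0, 0]}, {"slide": [0, 0, 0], "rotation": [0, 0, 0]}, {"slide": [0, 0, 0], "rotation": [0, 0, 0]}])

```text
time: 26.15
eef_pos: [0.529, -0.0843, 0.1986]
tool_rot: [-1.551, -0.29, 0.29]
ft_force: [-1.1, 0.3, 1.0]
finger_gap: 0.0476
```

Emit:
jog_arm(steps=[{"slide": [0, 0, 0], "rotation": [0, 0, 0]}, {"slide": [0, 0, 0], "rotation": [0, 0, 0]}, {"slide": [0, 0, 0], "rotation": [0, 0, 0]}, {"slide": [0, 0, 0], "rotation": [0, 0, 0]}, {"slide": [0, 0, 0], "rotation": [0, 0, 0]}, {"slide": [0, 0, 0], "rotation": [0, 0, 0]}], fingers=75)

```text
time: 26.75
eef_pos: [0.5289, -0.0844, 0.1983]
tool_rot: [-1.551, -0.29, 0.29]
ft_force: [-0.2, -1.0, 0.6]
finger_gap: 0.0751
```

Emit:
jog_arm(steps=[{"slide": [0, -10, 0], "rotation": [0, 0, 0]}, {"slide": [0, -20, 0], "rotation": [0, 0, 0]}, {"slide": [0, -30, 0], "rotation": [0, 0, 0]}, {"slide": [0, -30, 0], "rotation": [0, 0, 0]}, {"slide": [0, -20, 0], "rotation": [0, 0, 0]}, {"slide": [0, 0, 0], "rotation": [0, 0, 0]}, {"slide": [0, 0, 0], "rotation": [0, 0, 0]}])

```text
time: 27.45
eef_pos: [0.5287, -0.0843, 0.3087]
tool_rot: [-1.551, -0.29, 0.289]
ft_force: [0.1, 0.6, 0.1]
finger_gap: 0.0754
```

```bash
python3 rd.py
python3 - <<'E'
from h import *
im=vision.get_image('scene');cv2.imwrite('pics/s15.png',im[:,:,::-1]);crop('pics/s15.png',280,150,100,75,8,'pics/s15c.png')
c=vision.get_calibration('wrist')
im=vision.get_image('wrist');cv2.imwrite('pics/w15.png',im[:,:,::-1]); np.save('w15.npy',c,allow_pickle=True)
E
```

```text
pos [ 0.5284 -0.0843  0.3079] F [ 0.14  0.47 -0.17] T [-0.01  0.04  0.01] tool-F [0.3  0.17 0.39] tool-T [ 0.01 -0.01  0.04] gap 0.07461956316361668 27.55
```

View pics/s15c.png

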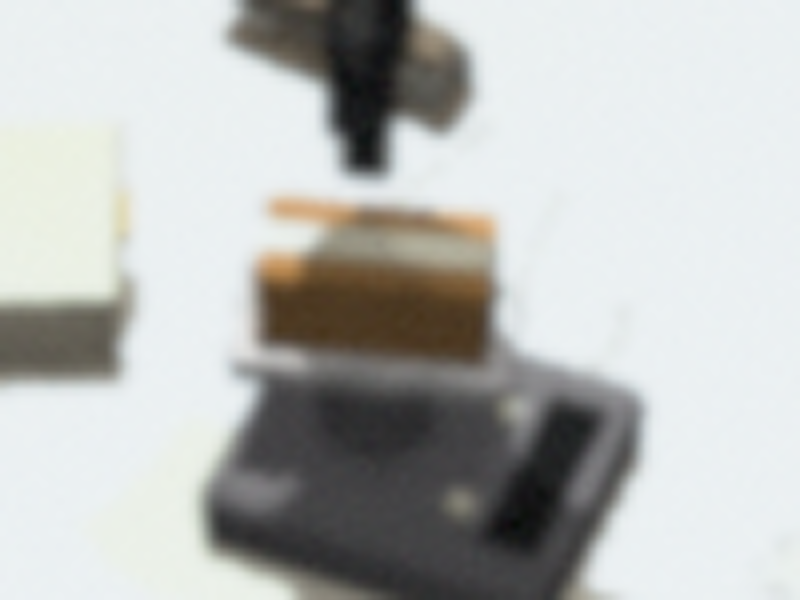

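View pics/w15.png

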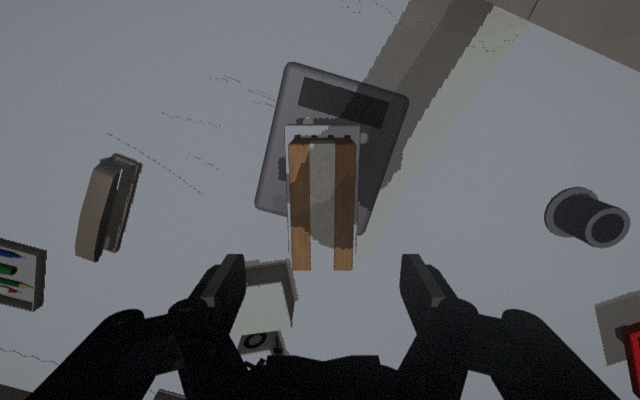

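Run:
```python
from h import *
crop('pics/w15.png',275,115,95,165,4,'pics/w15c.png')
im=cv2.imread('pics/w15c.png');cv2.imwrite('pics/w15c.png',im[:600])
crop('pics/s15.png',305,170,44,32,18,'pics/s15d.png')
```

```text
(no output)
```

View pics/w15c.png

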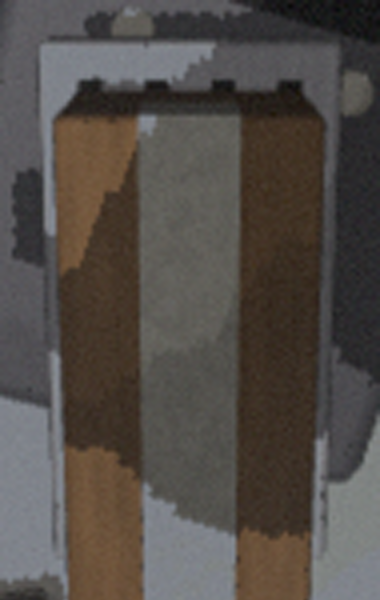

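View pics/s15d.png

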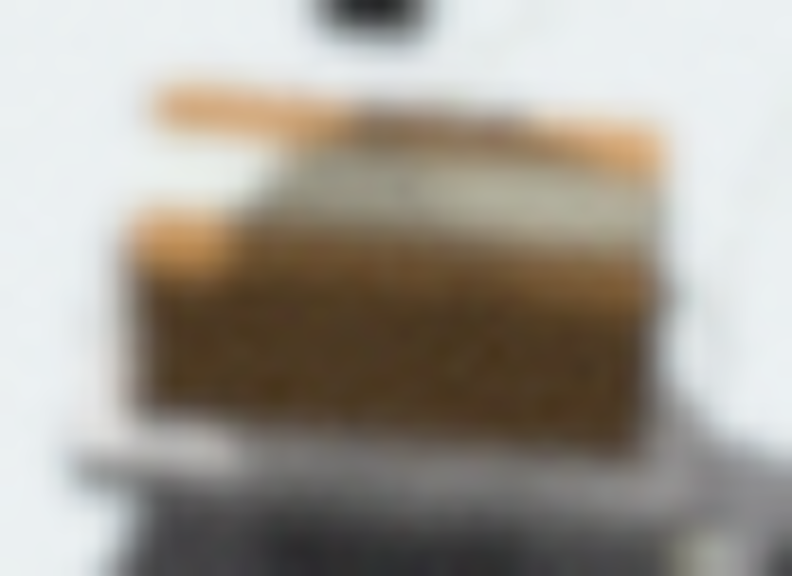

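View pics/s15.png

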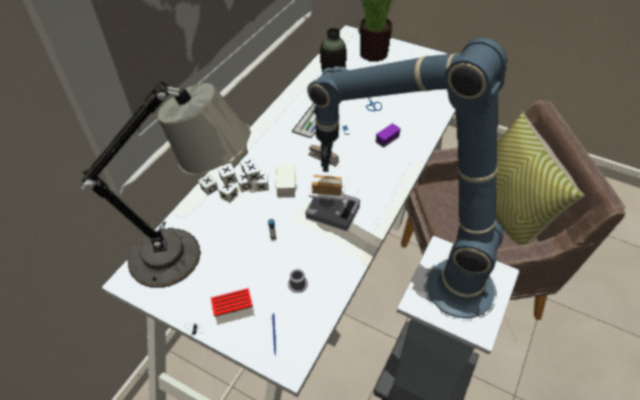

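Everything stands where it should: glue stick upright at (271,228), box at (286,180), stapler at (322,154), and the parcel on the platform at (327,186).

```bash
python3 -c "
from workcell import ctrl
print(ctrl.close_job())"
```

```text
the job is handed in; nothing more can be done
None
```

The platform is seated on the scale's collar and the parcel lies centred on it, released. I handed the job in at about 27.6 s; no verdict was reported.

**Seating the platform:** On the first try the stem's shoulder appears to have caught on the collar's rim, at about 17 N. That is about 6 mm of the 11 mm overload limit. I backed off and felt for the bore's centre. The stem then went in; the square end happened to be nearly at the seat's angle, so a turn of about 1° was enough. I pressed with about 9 N at the end, and the force rose by about 3 N per mm, as expected for the plate on the rim.

**Last checks:**
- **Parcel position:** the wrist view showed it centred to within about 2 mm, with even margins at the visible end and both sides. The far end is hidden in that view. The scene view showed somewhat unequal end margins but no overhang.
- **Bystanders:** the stapler, glue stick and lidded box looked upright and unmoved.
- **Gripper:** it was clear, with the wrist force back to zero.

**One disagreement:** with the height left free, the camera fit put the plate about 5 mm too low. It showed the same error for the plate in its holder, where the height is known. I took it as a calibration bias and relied on the contact forces for the seating.

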